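# Clamp a lock cylinder in the pinning cradle

## Task

Set the lock cylinder into the slot of the pinning cradle, narrow web down and lengthwise. Then clamp it: squeeze the tailstock's release lever and, keeping it squeezed, slide the tailstock up until its spring pad holds the cylinder against the stop screw with the pad's spring clearly but only partly compressed, never bottomed. Let the lever go so that the latch drops into a notch and the cylinder stays clamped; leave the other things where they are.

Things in the scene. Friction and masses are not known exactly. Their poses are not given: they have to be found in the camera images.
- cradle: Pinning cradle, fixed to the bench: dark steel base 318 x 100 x 12 mm. Origin on the bench below the slot's axis; x runs along the slot from tailstock to head block, z up. Slot: floor at z = 22 mm, walls 15 mm apart up to z = 32 mm, from x = 20 to 127 mm, middle y = 0. Head block: x = 127 to 157 mm, 58 mm high.
- slot (a point): Point on the slot's floor, at cradle x = 55, y = 0, z = 22 mm: a cylinder set down with its origin here clears both the stop screw and the drawn-back tailstock.
- stop_bush (a point): Point on the head block's face where the brass stop screw comes out (cradle x = 127, y = 0, z = 35 mm). The screw sticks out of it into the slot by 5 to 35 mm, set differently each time and not measured; its flat end does not yield.
- tailstock: Grey block 56 x 38 mm, top at z = 50 mm, sliding along the cradle's x. Axes as the cradle's, origin at z = 0 on the slot's axis amid the block. White spring pad to +x, axis z = 35 mm: free, its face is 72 mm ahead of the origin. It gives 11 mm: 2 N at first touch, 1.5 N more per mm, 18.5 N at the bottom. It holds well from 5 N; over 20 N is too much. The block drags with 1 to 3 N.
- grip (a point): Where to squeeze (tailstock x = 0, y = 2, z = 80 mm): midway between the two black grip bars once squeezed. Bars lie along x, from 24 mm behind this point to guards (4 mm proud) 15 mm ahead, which fingers push on; close the fingers along y. Outer faces: fixed bar y = -16 mm; lever bar +34 at rest, +20 squeezed (50 and 36 mm over both). Block's top 30 mm below. 25 N of grip is enough.
- slide (a joint): Tailstock's place along the cradle's x in m: 0 fully back (its origin at cradle x = -111 mm), 0.108 the end. Notches every 6 mm: the latch falls in at 0, 0.006, 0.012 ... 0.108, with about 0.5 mm of play. Between notches it meets a tooth, sharp-edged, and slips to the notch before or behind; a pressed pad drives the tailstock back if the fingers do not hold it while the lever is let go.
- release_lever (a joint): Angle in rad: 0 latch tooth down in a notch, about 0.15 resting on a tooth's edge, over 0.2 clear of the teeth, 0.26 fully squeezed. Its spring pushes back with 8 N (rest) to 13 N (squeezed) at the bar. Unsqueezed, the latch blocks sliding both ways.
- cylinder: Steel euro-profile lock cylinder, 0.21 kg, 17 mm wide (x), 68 mm between end faces (y), 33 mm high. Stands on its narrow web, 10 mm wide, round 17 mm barrel on top (axis at z = 24 mm). Origin under its middle. Either end may point to the stop.
- pin_box: Blue flat box with clear lid, 132 x 190 x 42 mm; origin under its middle; leave alone.
- oil_bottle: Small oil bottle, 42 mm across, 122 mm high; origin under its middle; leave alone.
- carton: Yellow carton 100 x 55 x 75 mm; origin under its middle; leave alone.
- screwdriver: Screwdriver with yellow handle, 174 mm long, lying along its y; origin under its middle; leave alone.
Mind the look-alikes: they are no part of the job. Of the things shaped like the cylinder, the steel one is meant.

How it is judged:
On the way, in this order (a step that is already met when the one before it is completed fails the run):
1. the cylinder lies in the slot, web down, let go (z of cylinder in the frame of cradle between 0.0195 and 0.0245 m and y of cylinder in the frame of cradle between -0.004 and 0.004 m and angle between the y axis of cylinder and the x axis of cradle, either way round below 0.12 rad and angle between cylinder's own z axis and vertical below 0.15 rad and contact force between the fingers and cylinder below 0.1 N), for 0.2 s.
2. with the lever held squeezed, the tailstock's pad is brought to press on the cylinder (value of joint release_lever above 0.15 rad and contact force between tailstock and cylinder above 1.5 N), for 0.1 s.
At the end, for the whole second after the job is handed in: Latch down in a notch (lever under 0.05 rad), the pad pressing on the cylinder with over 5 N (and never over 20 N), the cylinder at rest on the slot's floor, web down, within 4 mm of the slot's axis and 0.12 rad of its direction (value of joint release_lever below 0.05 rad and contact force between tailstock and cylinder above 5 N and z of cylinder in the frame of cradle between 0.0195 and 0.0245 m and y of cylinder in the frame of cradle between -0.004 and 0.004 m and angle between the y axis of cylinder and the x axis of cradle, either way round below 0.12 rad and angle between cylinder's own z axis and vertical below 0.15 rad and linear speed of cylinder below 0.01 m/s); the robot touches nothing.
It fails at once if the spring pad is driven to the bottom of its stroke: it squeezes the cylinder with more than 20 N (contact force between tailstock and cylinder above 20 N).
It fails at once if the cylinder is dropped: in free fall at more than 0.5 m/s (contact force between anything else and cylinder below 0.05 N and linear speed of cylinder above 0.5 m/s).
It fails at once if the pin box, oil bottle, carton or screwdriver is moved by more than 20 mm (distance of any of pin_box, oil_bottle, carton, screwdriver from where it was at the start of the episode above 0.02 m).
It also fails if it takes over 64 s, if anything falls off the work surface, if the arm or the gripper's body presses on something with over 40 N, if the wrist force passes 120 N, or if a joint passes its speed limit or range.

## Robot

A 7-joint arm with a two-finger parallel gripper is mounted at the origin on a cart in front of the work surface, level with it; the furniture and walls round the work are solid. World frame = base frame: x ahead of the robot, y to its left, z up, the work surface at z = 0. Lengths are in m, angles in rad, forces in N, time in s.
With the tool pointing down it reaches from about 0.425 to 0.925 m from the base axis. Payload 6.8 kg.
Tool frame: the origin (TCP) lies on the centre line of the jaws, within the pads' length; the fingertips stand 25 mm ahead of it and the grasp point (between the pads) lies 6 mm ahead of it; z points along the fingers, y is the line along which they close (so a half turn about z gives the same grasp; the last joint's range is limited). The gripper opens to 85 mm and grips with 20 to 120 N. Pads are 22 mm wide; open, the fingers measure 114 mm over their backs; the gripper's body (76 mm by 85 mm) begins 54 mm behind the grasp point. The pads swing forward as they close: fully open they stand 13 mm farther back than shut.
Start: joints at [1.067, 0.477, 0.022, 1.555, -0.011, 1.109, -0.083], TCP at [0.26, -0.623, 0.236] pointing down, gripper open.
Joint ranges: [-2.96, 2.96], [-0.34, 2.1], [-1.41, 1.46], [0.24, 2.44], [-1.37, 4.51], [0.17, 1.92], [-2.96, 2.96]. Speed limits (rad/s): [2.39, 2.39, 3.14, 3.14, 3.14, 3.14, 3.14].

## Interface

Orientations are given as a rotation vector (axis times angle).
In Python, from bench import telemetry, grab_frame, job gives the robot as it stands.
- The arm moves only by the tool apply_moves, never from a script. Its argument "rows" is a list of rows, each a list of 2 entries, a list of its own where there are three numbers: the shift along the tool's x, y, z each as a share of 250 mm, from -1 to 1, then the turn, a rotation vector about the tool's x, y, z each as a share of pi rad, from -1 to 1. A call has 1 to 10 rows; each row is the pose to reach, as a shift and turn from the pose commanded when the call began, along the tool's axes at that moment, turning the shorter way round; what a row does not reach only later rows make up. A row lasts 1/8 s, in which the tool goes at most 62.5 mm and 10.7 degrees, less where a joint would pass 70% of its speed; a pose out of reach is approached as far as the arm can. A call with a number of a shift or a turn outside -1 to 1 is refused whole. A call with a gripper value outside its range is refused whole. "jaw" is the gripper's target within -1 to 1 (fully open at 1, half-way at 0, shut at -1), set as the call begins (left out, the last holds). The fingers move at their own pace and stop on an object; "newtons" is the grip in N (left out, the last holds). Time passes only in rows, so rows that repeat a pose let the fingers close. It gives the time, the measured TCP pose, the force, the opening and the grip force at its end, in the units of the state.
- telemetry.get_obs(): the state, without advancing time (a new reading comes with each control period).
- grab_frame(name): name is "scene" or "side" or "wrist"; returns a dict with "frame" (384x512x3 uint8, red, green, blue), "vertical_fov" (degrees; the focal length in pixels is half the picture's height over the tangent of half this angle, whatever the lens; pixels are square), "cx", "cy" (the principal point, pixels), "origin" and "attitude" of the camera in the world. Camera axes: x right, y up, looking along -z (the intrinsics and any distortion apply to the point x, -y, -z); pixel columns grow to the right and rows downward; lengths in m; the calibration is good to about 2 mm. The wrist camera is an equidistant fisheye: a pixel r from the principal point sees the ray r / f radians off the axis. A picture is of the moment at which its call begins. There is no depth.
- job.hand_in(): hands the job in; it is judged then, once.
The state is a dict: "clock": time; "joints": joint angles; "qvel": joint speeds; "tau": joint torques, N m; "tcp_pos": TCP position; "orientation": TCP orientation; "contact_force": force on the tool from outside, world axes, zero at the start; "moment": the same for the moment, N m; "grip_width": finger opening in m; "gripper_force": force on a finger pad.
Only numpy, scipy, OpenCV 4.12 (cv2) and the standard library are available. Lean on these libraries where they do the work, as an engineer would, in place of code of your own. Each camera call takes 0.05 s, during which the arm holds its last target. There are 200 camera calls.

## Working session

There is one attempt and no reset: what is moved stays moved. The work goes in short steps, Python scripts to look and compute and a tool call to move; the robot and the scene stay as the last step left them, time stands still between calls to the robot, and variables do not carry over. Pictures are saved under pics/ and viewed, at most 10 in all, crops included, and the job is handed in when it is done.

Besides the shell and the picture viewer there is one more tool, called after "Call:" by a JSON object that holds its "method" and its "body". apply_moves: Moves the arm, as the interface text tells. Its arguments: {"type":"object","properties":{"rows":{"type":"array"},"jaw":{"type":"number"},"newtons":{"type":"number"}},"required":["rows"]}

```bash
mkdir -p pics; cat > h.py <<'E'
import numpy as np, cv2
from scipy.spatial.transform import Rotation as R
from bench import telemetry, grab_frame, job
def snap(n,fn=None):
    d=grab_frame(n); 
    if fn: cv2.imwrite('pics/'+fn,cv2.cvtColor(d['frame'],cv2.COLOR_RGB2BGR))
    return d
def rot(a):
    a=np.array(a,float)
    if a.shape==(3,3): return a
    return R.from_rotvec(a).as_matrix() if a.size==3 else R.from_quat(a).as_matrix()
def foc(d): return d['frame'].shape[0]/2/np.tan(np.radians(d['vertical_fov'])/2)
def ray(d,u,v,fish=False):
    f=foc(d); x=(u-d['cx']); y=(v-d['cy'])
    if fish:
        r=np.hypot(x,y)+1e-9; t=r/f; c=np.array([np.sin(t)*x/r,-np.sin(t)*y/r,-np.cos(t)])
    else: c=np.array([x/f,-y/f,-1.])
    w=rot(d['attitude'])@c; return np.array(d['origin']),w/np.linalg.norm(w)
def onz(d,u,v,z,fish=False):
    o,w=ray(d,u,v,fish); return o+w*(z-o[2])/w[2]
def proj(d,p,fish=False):
    c=rot(d['attitude']).T@(np.array(p)-np.array(d['origin'])); f=foc(d); x,y,z=c[0],-c[1],-c[2]
    if fish:
        rr=np.hypot(x,y)+1e-12; t=np.arctan2(rr,z); return d['cx']+f*t*x/rr, d['cy']+f*t*y/rr
    return d['cx']+f*x/z, d['cy']+f*y/z
def shift(target,rv=None):
    "tool-frame shift as share of 250mm from measured pose"
    s=telemetry.get_obs(); A=rot(s['orientation'])
    print('share',np.round(A.T@(np.array(target)-s['tcp_pos'])/.25,4))
    return A
E
python3 - <<'E'
from h import *
s=telemetry.get_obs(); print(s)
for n in('scene','side','wrist'):
    d=snap(n,n+'0.png'); print(n,{k:v for k,v in d.items() if k!='frame'})
a=cv2.imread('pics/scene0.png');b=cv2.imread('pics/side0.png')
E
```

```text
{'clock': 0.0, 'joints': array([ 1.06689381,  0.47782428,  0.02234098,  1.5564585 , -0.0115022 ,
        1.10926677, -0.08311814]), 'qvel': array([ 7.78058077e-04, -1.15720826e-05, -3.51061840e-04, -1.98622023e-04,
       -2.42549410e-03,  2.13455705e-03, -3.17948711e-04]), 'tau': array([-1.14070635e-04, -5.96453762e+01,  1.60783432e+00, -2.81201345e+01,
        1.24856411e-02,  9.33278556e-03, -1.89495915e-05]), 'tcp_pos': array([ 0.26000936, -0.62228568,  0.23510653]), 'orientation': array([-3.07854550e+00, -6.17330424e-01,  7.71225811e-04]), 'contact_force': array([-0.03383459,  0.05545332,  0.30590028]), 'moment': array([-0.03452534, -0.0045314 ,  0.02107908]), 'gripper_force': 0.0, 'grip_width': 0.08533591546978612}
scene {'vertical_fov': 42.35059970632983, 'cx': 251.8324217396332, 'cy': 188.13665350349504, 'origin': array([-0.36313698,  0.90304673,  0.72958152]), 'attitude': array([ 0.52872379, -1.27184519, -2.05259105])}
side {'vertical_fov': 42.52941231686226, 'cx': 260.03956069446576, 'cy': 193.20180908077995, 'origin': array([-0.15713051, -1.23061184,  0.90828598]), 'attitude': array([ 1.01435601, -0.28889368, -0.46606468])}
wrist {'vertical_fov': 65.70646984690485, 'cx': 252.91517644184853, 'cy': 193.31924002832605, 'origin': array([ 0.32455622, -0.59443911,  0.37305703]), 'attitude': array([-0.24777345,  0.16759214, -1.16670376])}
```

View pics/scene0.png

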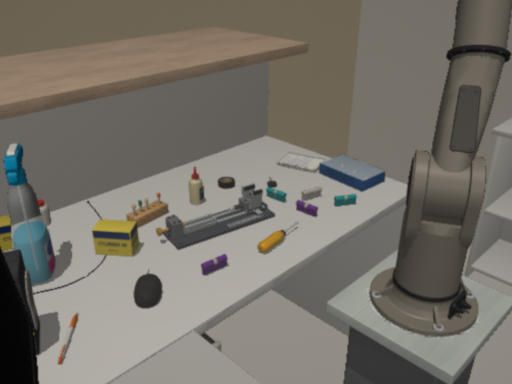

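View pics/side0.png

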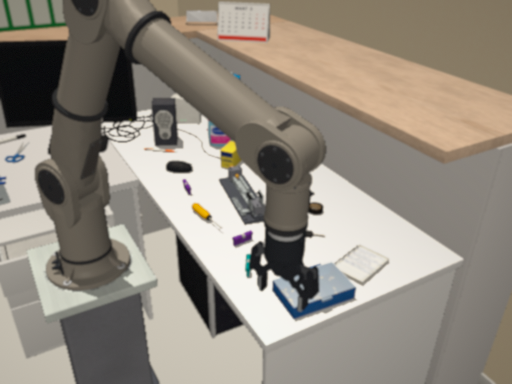

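Scene view: the steel cylinder is near (312,192), and the cradle runs from its head block with the brass screw head at about (172,228) to the tailstock at about (250,198). I'll enlarge this and check the wrist view.

```bash
python3 - <<'E'
from h import *
a=cv2.imread('pics/scene0.png')[165:265,150:350]
cv2.imwrite('pics/c1.png',cv2.resize(a,(800,400),interpolation=cv2.INTER_CUBIC))
d=snap('scene')
for n,u,v,z in [('cyl',312,192,.017),('head',172,230,.03),('tail',250,200,.03),('basefarL',182,240,0),('basefarR',275,214,0),('pinbox',352,172,.02),('screw',272,241,.01),('bottle',196,192,.05)]: print(n,onz(d,u,v,z).round(3))
E
```

```text
cyl [ 0.5   -0.22   0.017]
head [0.605 0.249 0.03 ]
tail [ 0.581 -0.024  0.03 ]
basefarL [0.585 0.232 0.   ]
basefarR [ 0.506 -0.054  0.   ]
pinbox [ 0.497 -0.432  0.02 ]
screw [0.399 0.072 0.01 ]
bottle [0.705 0.083 0.05 ]
```

View pics/c1.png

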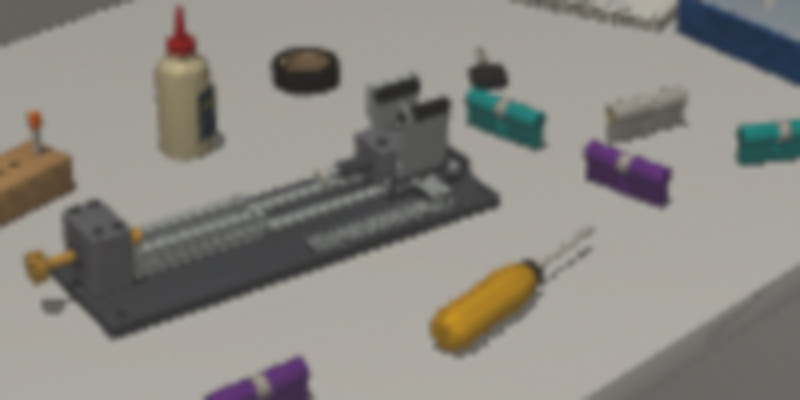

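View pics/wrist0.png

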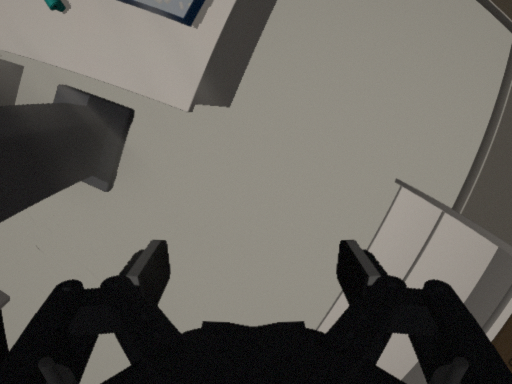

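Crop (4×): the steel cylinder stands upright at crop (645,112). Purple and teal look-alikes are around it. The tailstock is at (405,140), the brass screw at (50,262)/(137,237), and the base's near corners are at (115,335) and (498,200). The wrist view only shows the floor and the edge of the bench so far.

```bash
python3 - <<'E'
from h import *
d=snap('scene'); f=lambda u,v,z:onz(d,150+u/4,165+v/4,z)
A=f(115,332,.012);B=f(498,196,.012);print('base near corners',A,B,np.linalg.norm(A-B))
p=f(607,105,.030);q=f(688,90,.030);print('ridge',p,q,np.degrees(np.arctan2(*(q-p)[1::-1])))
w=snap('wrist'); s=telemetry.get_obs(); T=rot(s['orientation'])
print('T',T.round(3)); print('cam in tool',T.T@(w['origin']-s['tcp_pos']),'look',T.T@-rot(w['attitude'])[:,2],'up',T.T@rot(w['attitude'])[:,1])
ux=(A-B)/np.linalg.norm(A-B); uy=np.array([-ux[1],ux[0],0]); print('cradle yaw',np.degrees(np.arctan2(ux[1],ux[0])))
C=(A+B)/2; print('mid edge',C, ux,uy)
# cradle coords of some pts
for n,u,v,z in [('screwhead',38,265,.035),('headtop c',98,222,.058),('bars',410,95,.09),('stub',135,237,.035)]: 
    P=f(u,v,z); print(n,P.round(4),'along',(P-C)@ux,'across',(P-C)@uy)
E
```

```text
base near corners [0.54428354 0.27310852 0.012     ] [ 0.49251068 -0.03743576  0.012     ] 0.3148303924979914
ridge [ 0.5100664  -0.18037112  0.03      ] [ 0.48221166 -0.24659604  0.03      ] -112.81201662371984
T [[ 0.923  0.386 -0.   ]
 [ 0.386 -0.923  0.001]
 [-0.    -0.001 -1.   ]]
cam in tool [ 0.07026646 -0.00111743 -0.13770494] look [-2.78489849e-01 -6.35048706e-04  9.60438963e-01] up [9.60439152e-01 2.32242745e-05 2.78489919e-01]
cradle yaw 80.53489951854485
mid edge [0.51839711 0.11783638 0.012     ] [0.16444682 0.98638595 0.        ] [-0.98638595  0.16444682  0.        ]
screwhead [0.6161 0.2809 0.035 ] along 0.17692051654709415 across -0.06956415733585022
headtop c [0.6012 0.2406 0.058 ] along 0.13475061463439936 across -0.06143764942743456
bars [0.5449 0.002  0.09  ] along -0.10988730985085976 across -0.045196112941522884
stub [0.6    0.2121 0.035 ] along 0.10643530334845379 across -0.06498715993494546
```

Call:
{"method": "apply_moves", "body": {"rows": [[[0.75,-0.573,0],[0,0,-0.122]],[[0.75,-0.573,0],[0,0,-0.122]],[[0.75,-0.573,0],[0,0,-0.122]],[[0.75,-0.573,0],[0,0,-0.122]],[[0.75,-0.573,0],[0,0,-0.122]],[[0.75,-0.573,0],[0,0,-0.122]]], "jaw": 1}}

```text
clock: 1.05
tcp_pos: [0.3776, -0.419, 0.2362]
orientation: [2.906, 1.192, -0.001]
contact_force: [-0.6, -0.5, 0.6]
grip_width: 0.0855
gripper_force: 0.0
```

```bash
python3 - <<'E'
from h import *
s=telemetry.get_obs();print(s['clock'],s['tcp_pos']); T=shift([.496,-.213,.235]); print(np.degrees(np.arctan2(T[1,0],T[0,0])))
E
```

```text
1.05 [ 0.37759762 -0.41902939  0.23622155]
share [ 0.916  -0.254   0.0042]
44.61668651674478
```

Call:
{"method": "apply_moves", "body": {"rows": [[[0.916,-0.254,0],[0,0,-0.122]],[[0.916,-0.254,0],[0,0,-0.122]],[[0.916,-0.254,0],[0,0,-0.122]],[[0.916,-0.254,0],[0,0,-0.122]],[[0.916,-0.254,0],[0,0,-0.122]],[[0.916,-0.254,0],[0,0,-0.122]]]}}

```text
clock: 1.8
tcp_pos: [0.4957, -0.2145, 0.2359]
orientation: [2.628, 1.721, -0.002]
contact_force: [-0.3, -0.5, -0.0]
grip_width: 0.0857
gripper_force: 0.0
```

```bash
python3 - <<'E'
from h import *
s=telemetry.get_obs();print(s['clock'],s['tcp_pos']); d=snap('wrist','w1.png')
E
```

```text
1.8 [ 0.49568337 -0.2144919   0.23587083]
```

View pics/w1.png

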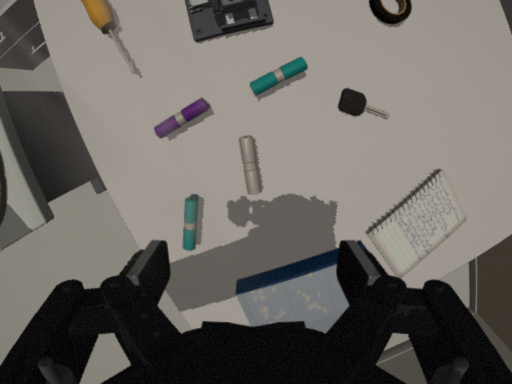

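The wrist view shows the steel cylinder from (247,137) to (254,194), nearly along the tool's x, with the base of the cradle at the top.

```bash
cat >> h.py <<'E'
def steel(d,u0,v0,w=45):
    im=d['frame'].astype(int)[int(v0-w):int(v0+w),int(u0-w):int(u0+w)]
    bg=np.median(im.reshape(-1,3),0)
    m=((np.abs(im-bg).sum(2)>45)).astype(np.uint8)
    n,l,st,c=cv2.connectedComponentsWithStats(m)
    k=min(range(1,n),key=lambda i:np.hypot(*(c[i]-w))-st[i,4]/50 if st[i,4]>60 else 1e9)
    pts=np.argwhere(l==k)[:,::-1]+[int(u0-w),int(v0-w)]
    r=cv2.minAreaRect(pts.astype(np.float32)); b=cv2.boxPoints(r); return st[k],r,b
E
python3 - <<'E'
from h import *
d=snap('wrist'); s=telemetry.get_obs(); print('tcp ground px',proj(d,s['tcp_pos']*[1,1,0]+[0,0,.024],True))
a=onz(d,247,137,.024,True);b=onz(d,254,194,.024,True);print(a,b,np.linalg.norm(a-b),np.degrees(np.arctan2(*(a-b)[1::-1])))
st,r,bx=steel(d,250,165,38); print(st,r)
P=np.array([onz(d,u,v,.024,True) for u,v in bx]);print(P.round(4),P.mean(0)); print(np.linalg.norm(P-np.roll(P,1,0),axis=1))
E
```

```text
tcp ground px (np.float64(253.9413551570494), np.float64(168.9963679462683))
[ 0.50326963 -0.17629144  0.024     ] [ 0.48289314 -0.24349159  0.024     ] 0.07022152229218874 73.1315987056783
[ 26   8  26  60 933] ((251.01351928710938, 164.0810546875), (60.00563049316406, 17.755088806152344), 80.53767395019531)
[[ 0.4934 -0.1705  0.024 ]
 [ 0.5136 -0.1757  0.024 ]
 [ 0.4958 -0.2467  0.024 ]
 [ 0.4747 -0.2415  0.024 ]] [ 0.49435538 -0.20858601  0.024     ]
[0.07336152 0.02084238 0.07317402 0.02177388]
```

Call:
{"method": "apply_moves", "body": {"rows": [[[0.016,-0.012,0.46],[0,0,-0.046]],[[0.016,-0.012,0.46],[0,0,-0.046]],[[0.016,-0.012,0.46],[0,0,-0.046]],[[0.016,-0.012,0.46],[0,0,-0.046]]]}}

```text
clock: 2.4
tcp_pos: [0.4961, -0.2088, 0.1228]
orientation: [2.495, 1.906, 0.001]
contact_force: [1.0, -0.0, 0.8]
grip_width: 0.0857
gripper_force: 0.0
```

```bash
python3 - <<'E'
from h import *
d=snap('wrist','w2.png'); s=telemetry.get_obs(); T=rot(s['orientation']); print(s['tcp_pos'],np.degrees(np.arctan2(T[1,0],T[0,0])))
u,v=proj(d,[.4945,-.2095,.024],True);print(u,v)
st,r,bx=steel(d,u,v,80); print(st,r)
P=np.array([onz(d,u,v,.024,True) for u,v in bx]);print(P.round(4),P.mean(0)); print(np.linalg.norm(P-np.roll(P,1,0),axis=1))
E
```

```text
[ 0.49671324 -0.2087215   0.12343873] 74.79161077238373
252.33804827649814 197.76341781667307
[  22   35  138  125 9341] ((262.5, 214.0), (124.0, 137.0), 90.0)
[[ 0.459  -0.1596  0.024 ]
 [ 0.567  -0.1887  0.024 ]
 [ 0.5462 -0.3046  0.024 ]
 [ 0.4212 -0.2695  0.024 ]] [ 0.4983611  -0.23061568  0.024     ]
[0.11616158 0.11185114 0.11775333 0.12983109]
```

View pics/w2.png

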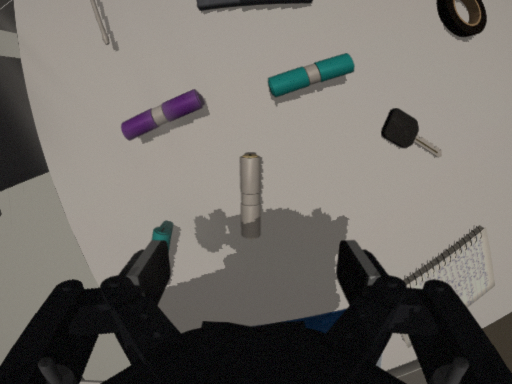

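The cylinder runs from (250,153) to (251,237), lined up with the tool's x; its barrel spans columns 240–262.

```bash
python3 - <<'E'
from h import *
d=snap('wrist'); s=telemetry.get_obs()
a=onz(d,250,153,.022,True);b=onz(d,251,237,.024,True);c=(a+b)/2;print(a,b,c,np.linalg.norm(a-b),np.degrees(np.arctan2(*(a-b)[1::-1])))
shift([c[0],c[1],.039])
E
```

```text
[ 0.50320061 -0.17317943  0.022     ] [ 0.48463578 -0.24401394  0.024     ] [ 0.49391819 -0.20859668  0.023     ] 0.07325421599280177 75.3138158067335
share [-0.003  -0.0128  0.3383]
```

Call:
{"method": "apply_moves", "body": {"rows": [[[-0.002,-0.013,0.2],[0,0,-0.002]],[[-0.002,-0.013,0.3],[0,0,-0.002]],[[-0.002,-0.013,0.34],[0,0,-0.002]],[[-0.002,-0.013,0.34],[0,0,-0.002]],[[-0.002,-0.013,0.34],[0,0,-0.002]]], "jaw": 0.1}}

```text
clock: 3.12
tcp_pos: [0.4932, -0.2075, 0.0376]
orientation: [2.487, 1.916, 0.002]
contact_force: [-0.2, -0.7, 0.6]
grip_width: 0.047
gripper_force: 0.0
```

```bash
python3 - <<'E'
from h import *
s=telemetry.get_obs(); print(s['tcp_pos'],s['grip_width']); shift([.494,-.2087,.038])
d=snap('wrist','w3.png')
E
```

```text
[ 0.49318474 -0.20749433  0.0376021 ] 0.046988271782510985
share [-0.0038  0.0044 -0.0016]
```

View pics/w3.png

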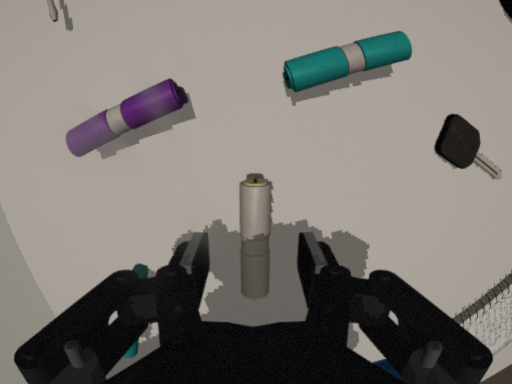

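The cylinder (column 255, rows 178–297) sits centred between the fingertips (208 and 302). Closing now.

Call:
{"method": "apply_moves", "body": {"rows": [[[0,0,0],[0,0,0]],[[0,0,0],[0,0,0]],[[0,0,0],[0,0,0]],[[0,0,0],[0,0,0]],[[0,0,0],[0,0,0]],[[0,0,0],[0,0,0]]], "jaw": -1, "newtons": 45}}

```text
clock: 3.92
tcp_pos: [0.4938, -0.2075, 0.0375]
orientation: [2.486, 1.916, 0.003]
contact_force: [-0.4, -0.4, 7.3]
grip_width: 0.0002
gripper_force: 4.2
```

Call:
{"method": "apply_moves", "body": {"rows": [[[0,0,-0.2],[0,0,0]],[[0,0,-0.4],[0,0,0]],[[0,0,-0.56],[0,0,0]],[[0,0,-0.56],[0,0,0]]]}}

```text
clock: 4.42
tcp_pos: [0.4941, -0.2077, 0.1795]
orientation: [2.484, 1.914, 0.005]
contact_force: [0.4, 0.0, -0.8]
grip_width: -0.0002
gripper_force: 0.0
```

```bash
python3 - <<'E'
from h import *
s=telemetry.get_obs(); T=rot(s['orientation']);print(s['tcp_pos'],np.degrees(np.arctan2(T[1,0],T[0,0])),s['grip_width']); shift([.57,.0,.18])
E
```

```text
[ 0.49408303 -0.20774081  0.17953611] 75.22135656793205 -0.0001781886279267467
share [ 0.8809  0.0817 -0.0021]
```

```bash
python3 - <<'E'
from h import *
d=snap('wrist','w4.png'); e=snap('scene')
s=telemetry.get_obs(); u,v=proj(d,[.494,-.2087,.024],True);print(u,v)
uu,vv=map(int,proj(e,[.494,-.2087,.02])); 
a=cv2.cvtColor(d['frame'],cv2.COLOR_RGB2BGR)[60:330,100:400]; b=cv2.cvtColor(e['frame'],cv2.COLOR_RGB2BGR)[vv-30:vv+30,uu-35:uu+35]
o=np.zeros((540,800,3),np.uint8); o[:,:470]=cv2.resize(a,(470,423)).repeat(1,0)[:540] if 0 else cv2.copyMakeBorder(cv2.resize(a,(470,423)),0,117,0,0,0); o[:300,470:800]=cv2.resize(b,(330,300),interpolation=cv2.INTER_CUBIC)
cv2.imwrite('pics/w4c.png',o)
E
```

```text
253.15902161553728 181.21271463004294
```

View pics/w4c.png

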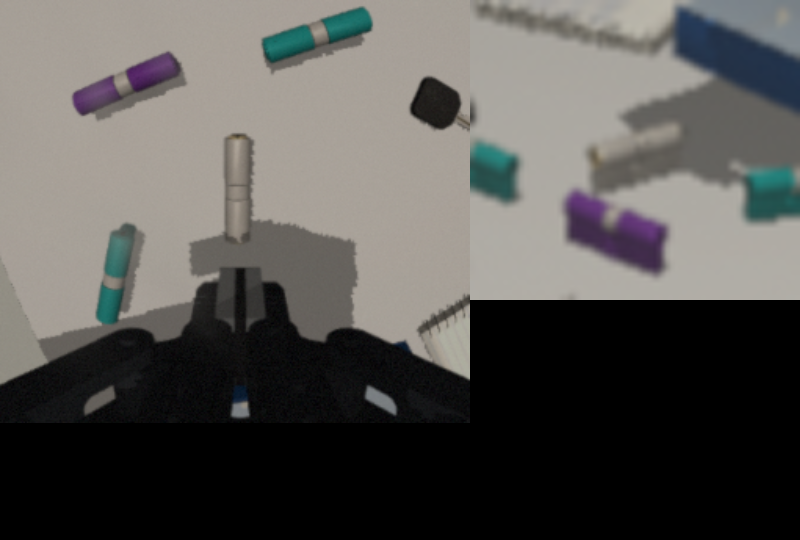

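The steel cylinder still stands upright at its old place: the jaws closed over its top. I'll check where the fingertips really are.

```bash
python3 - <<'E'
from h import *
d=snap('wrist'); s=telemetry.get_obs(); T=rot(s['orientation'])
for x in (0,.011):
  for z in (-.02,-.01,0,.006,.015,.025): print(x,z,np.round(proj(d,s['tcp_pos']+T@[x,0,z],True),1))
g=d['frame'][200:300,245:262].mean(axis=(1,2)); print(g.round().astype(int))
a=onz(d,251,145,.024,True);b=onz(d,252,213,.024,True);print(a,b,(a+b)/2)
print('cyl top px', [np.round(proj(d,[.494,-.2087,z],True),1) for z in (.01,.024,.033)])
E
```

```text
0 -0.02 [254.  270.3]
0 -0.01 [253.9 259.9]
0 0 [253.8 250.6]
0 0.006 [253.7 245.6]
0 0.015 [253.7 238.6]
0 0.025 [253.6 231.6]
0.011 -0.02 [254.  249.2]
0.011 -0.01 [253.9 239.7]
0.011 0 [253.8 231.4]
0.011 0.006 [253.8 226.8]
0.011 0.015 [253.7 220.6]
0.011 0.025 [253.6 214.4]
[128 128 127 126 125 125 125 123 113 102  99  93  86  84  84  83  90  96
  98  98  98  98  99  99  98  99  99  98  98  97  82  48  45  47  47  45
  46  45  45  44  45  44  41  42  41  41  41  38  37  36  37  36  38  38
  37  37  37  36  36  36  37  36  39  45  49  48  44  37  31  29  26  24
  16  15  16  17  15  14  15  14  15  15  14  14  15  14  13  14  12  13
  14  15  14  13  13  14  12  14  12  14]
[ 0.49820011 -0.17108408  0.024     ] [ 0.48112169 -0.23942199  0.024     ] [ 0.4896609  -0.20525304  0.024     ]
cyl top px [array([256.4, 178.9]), array([256.6, 182.1]), array([256.7, 184.3])]
```

Call:
{"method": "apply_moves", "body": {"rows": [[[0,0,0],[0,0,0]],[[0,0,0.2],[0,0,0]],[[0,0,0.4],[0,0,0]],[[0,0,0.5],[0,0,0]],[[0,0,0.56],[0,0,0]],[[0,0,0.58],[0,0,0]],[[0,0,0.6],[0,0,0]],[[0,0,0.6],[0,0,0]]], "jaw": 0.1}}

```text
clock: 5.58
tcp_pos: [0.4923, -0.2072, 0.0266]
orientation: [2.488, 1.917, 0.001]
contact_force: [-0.3, 0.1, 0.1]
grip_width: 0.0473
gripper_force: 0.0
```

Call:
{"method": "apply_moves", "body": {"rows": [[[0,0,0],[0,0,0]],[[0,0,0],[0,0,0]],[[0,0,0],[0,0,0]],[[0,0,0],[0,0,0]]], "jaw": -0.8, "newtons": 40}}

```text
clock: 6.08
tcp_pos: [0.4925, -0.2073, 0.0268]
orientation: [2.488, 1.917, 0.001]
contact_force: [-0.6, 0.0, 6.7]
grip_width: 0.0146
gripper_force: 39.2
```

Call:
{"method": "apply_moves", "body": {"rows": [[[0,0,0],[0,0,0]],[[0,0,0],[0,0,0]]]}}

```text
clock: 6.32
tcp_pos: [0.4925, -0.2073, 0.0268]
orientation: [2.488, 1.917, 0.001]
contact_force: [-0.5, 0.7, 6.8]
grip_width: 0.0151
gripper_force: 39.2
```

```bash
python3 - <<'E'
from h import *
s=telemetry.get_obs(); print(s['grip_width'],s['gripper_force'],s['contact_force'],s['moment'])
d=snap('wrist','w5.png'); np.set_printoptions(linewidth=250)
g=d['frame'].astype(int)
for r in range(150,300,8): print(r,g[r,220:290:3].mean(1).round().astype(int))
E
```

```text
0.015069877037713338 39.20967205478519 [-0.5425325   0.68622103  6.81506165] [0.03212882 0.11889698 0.00478136]
150 [165 164 164 165 163 164 165 166 165 164 165 166 164 163 165 163 165 164 165 164 165 165 165 164]
158 [166 164 164 165 165 165 167 164 167 164 162 165 166 165 165 163 166 166 164 164 164 164 164 164]
166 [163 165 166 165 166 165 166 166 166 165 165 164 166 165 165 164 165 162 166 165 165 165 164 165]
174 [164 165 164 165 166 165 164 164 165 164 166 166 162 164 166 164 166 165 165 165 165 164 165 166]
182 [164 166 166 165 165 164 165 165 163  71  73  69  62  59  67  99 164 163 164 165 166 166 166 166]
190 [164 164 164 165 165 133  85  78 120 135 144 142 136 104 109  79  81 112 163 165 165 166 166 165]
198 [164 164 164 165 165 139 103 119 132 142 158 156 142 133 124 110  88 162 165 167 166 163 165 167]
206 [166 163 166 165 164 139 102 122 130 142 155 149 139 131 123 108  86 104 166 167 164 166 164 166]
214 [164 165 163 164 165 149 102 118 131 144 154 147 135 129 121 105  85 141 165 164 165 163 165 163]
222 [163 165 164 164 160 100 100 115 127 142 150 142 135 127 120 105  81 145 108 105 147 165 165 166]
230 [162 151 129  96  91  83  97 116 124 136 143 139 132 128 119 104  78  84  87  85  91 102 102 102]
238 [110 142  72  71  70  34  60 114 125 138 139 138 133 126  99  70  34  20  55  65  67  95  97  95]
246 [41 71 70 72 67 25 33 74 79 82 82 83 83 79 78 66 16 11 53 53 54 52 14 11]
254 [47 71 70 71 51 24 32 73 84 84 86 82 78 80 76 72 18  4 41 54 52 53 20 16]
262 [51 63 67 84 36 18 26 71 82 82 82 83 82 82 79 68 14 15 15 63 61 61 36 11]
270 [24 24 24 68 33 19 23 75 79 80 84 84 84 78 79 71 15 19 29 65 10  7 15 17]
278 [14 11 11 17 22 19 37 71 75 79 83 81 82 80 76 70 20 15  8 11 14 16  8 12]
286 [11 10 15 14 15 12 49 71 77 80 81 80 79 80 76 69 57 17 14 14 14 17 14 13]
294 [ 9  8 15 17 13  8 64 68 75 82 82 83 82 81 76 68 72 11  4 11 13 12 15 12]
```

Call:
{"method": "apply_moves", "body": {"rows": [[[0,0,-0.008],[0,0,0]],[[0,0,-0.016],[0,0,0]],[[0,0,-0.024],[0,0,0]],[[0,0,-0.04],[0,0,0]],[[0,0,-0.04],[0,0,0]]]}}

```text
clock: 7.0
tcp_pos: [0.4922, -0.2071, 0.0365]
orientation: [2.488, 1.917, 0.001]
contact_force: [0.4, -0.1, -2.0]
grip_width: 0.0148
gripper_force: 39.0
```

```bash
python3 - <<'E'
from h import *
s=telemetry.get_obs(); print(s['grip_width'],s['gripper_force'],s['contact_force'],s['moment'])
d=snap('wrist','w6.png');d2=snap('side','s6.png');d3=snap('scene','c6.png'); o=np.zeros((400,800,3),np.uint8)
o[:,:400]=cv2.resize(cv2.cvtColor(d['frame'],cv2.COLOR_RGB2BGR)[120:320,150:350],(400,400))
u,v=map(int,proj(d3,[.494,-.2087,.02])); print(u,v)
o[:,400:]=cv2.resize(cv2.cvtColor(d3['frame'],cv2.COLOR_RGB2BGR)[v-40:v+40,u-40:u+40],(400,400),interpolation=cv2.INTER_CUBIC)
cv2.imwrite('pics/v6.png',o)
E
```

```text
0.01480479484038914 39.03640534692386 [ 0.35276409 -0.1476544  -2.01448848] [ 0.04414693  0.00368124 -0.00518987]
311 192
```

View pics/v6.png

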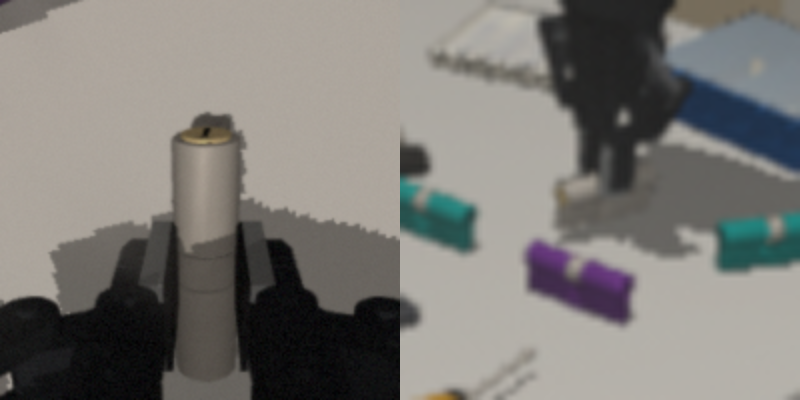

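The cylinder is lifted (−2 N on the tool, its weight), but the tips hold it high on the barrel. The picture shows the finger ends at about mid-barrel, crop (625,190). I'll set it back down and grasp lower, feeling for the bench.

Call:
{"method": "apply_moves", "body": {"rows": [[[0,0,0.02],[0,0,0]],[[0,0,0.04],[0,0,0]],[[0,0,0.04],[0,0,0]]]}}

```text
clock: 7.52
tcp_pos: [0.4922, -0.2071, 0.0267]
orientation: [2.488, 1.917, -0.0]
contact_force: [-2.9, 1.1, 8.6]
grip_width: 0.0145
gripper_force: 40.2
```

Call:
{"method": "apply_moves", "body": {"rows": [[[0,0,0],[0,0,0]],[[0,0,0],[0,0,0]],[[0,0,0],[0,0,0]],[[0,0,0.008],[0,0,0]],[[0,0,0.016],[0,0,0]],[[0,0,0.016],[0,0,0]]], "jaw": -0.2}}

```text
clock: 8.28
tcp_pos: [0.4917, -0.207, 0.0218]
orientation: [-2.488, -1.917, 0.0]
contact_force: [-0.1, 0.5, -0.5]
grip_width: 0.034
gripper_force: 0.0
```

Call:
{"method": "apply_moves", "body": {"rows": [[[0,0,0.008],[0,0,0]],[[0,0,0.016],[0,0,0]],[[0,0,0.016],[0,0,0]]]}}

```text
clock: 8.65
tcp_pos: [0.4918, -0.207, 0.0179]
orientation: [-2.488, -1.918, 0.0]
contact_force: [0.2, -0.8, 0.1]
grip_width: 0.0345
gripper_force: 0.0
```

Call:
{"method": "apply_moves", "body": {"rows": [[[0,0,0],[0,0,0]],[[0,0,0],[0,0,0]],[[0,0,0],[0,0,0]],[[0,0,0],[0,0,0]],[[0,0,0],[0,0,0]]], "jaw": -0.8}}

```text
clock: 9.28
tcp_pos: [0.4921, -0.2071, 0.0182]
orientation: [2.488, 1.917, 0.0]
contact_force: [0.5, -0.4, 1.6]
grip_width: 0.0152
gripper_force: 39.1
```

Call:
{"method": "apply_moves", "body": {"rows": [[[0,0,-0.1],[0,0,0]],[[0,0,-0.3],[0,0,0]],[[0,0,-0.5],[0,0,0]],[[0.1,0,-0.7],[0,0,0]],[[0.3,0.01,-0.84],[0,0,-0.029]],[[0.5,0.02,-0.84],[0,0,-0.029]],[[0.7,0.03,-0.84],[0,0,-0.029]],[[0.9,0.036,-0.84],[0,0,-0.029]],[[1.0,0.036,-0.84],[0,0,-0.029]],[[1.0,0.036,-0.84],[0,0,-0.029]]]}}

```text
clock: 10.52
tcp_pos: [0.5638, 0.0351, 0.2275]
orientation: [-2.393, -2.033, 0.001]
contact_force: [0.4, -0.1, -2.9]
grip_width: 0.0149
gripper_force: 39.4
```

```bash
python3 - <<'E'
from h import *
s=telemetry.get_obs(); T=rot(s['orientation']); print(s['clock'],s['tcp_pos'],s['grip_width'],s['gripper_force'],s['contact_force'],np.degrees(np.arctan2(T[1,0],T[0,0])))
d=snap('wrist','w7.png')
cv2.imwrite('pics/w7b.png',cv2.resize(cv2.imread('pics/w7.png')[0:330,90:430],(618,600),interpolation=cv2.INTER_CUBIC))
E
```

```text
10.525 [0.5638164  0.03512085 0.22749366] 0.014934105502591262 39.43664937033191 [ 0.37079899 -0.09872395 -2.87012663] 80.71672940223397
```

View pics/w7b.png

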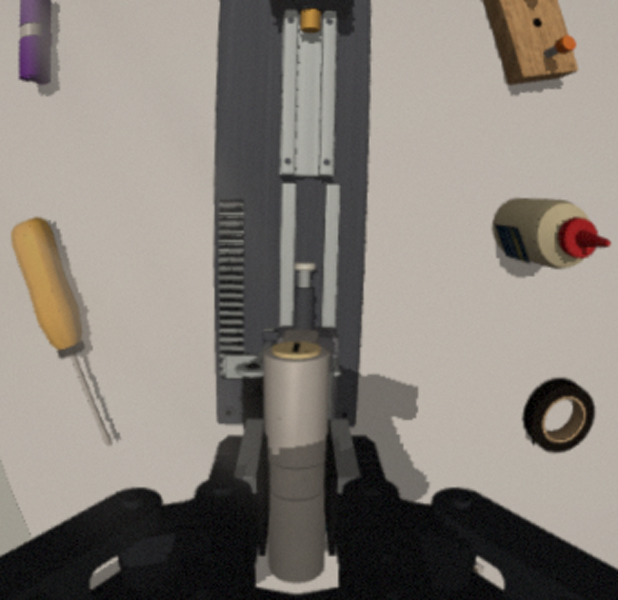

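Picture w7b (scale 1.818): the slot walls run from v=178 (cradle x=20) to v≈10 (head face), with outer edges at u≈281 and 335. The brass screw end is at (311,30) and the white pad's face at (305,264). The cylinder is held lengthwise over the tailstock.

```bash
python3 - <<'E'
from h import *
np.set_printoptions(linewidth=250)
d=snap('wrist'); s=telemetry.get_obs(); T=rot(s['orientation']); K=1.8176
g=d['frame'].astype(int).mean(2).round().astype(int)
for r in (14,30,50,70,90,110,130): print(r,g[r-1:r+2,232:290].mean(0).round().astype(int))
print('col left wall',g[0:108,248]); print('col mid',g[0:200,261])
f=lambda u,v,z:onz(d,90+u/K,v/K,z,True)
for n,u,v,z in [('slotstart L',289,178,.032),('slotstart R',328,178,.032),('headL',291,10,.032),('headR',331,10,.032),('screw end',311,30,.035),('pad face',305,264,.035),('pad top',305,264,.043)]: print(n,f(u,v,z).round(4))
tip=[proj(d,s['tcp_pos']+T@[x,0,0],True) for x in(0,.03)]; print(tip)
E
```

```text
14 [ 70  71  74  72  70  72  73  74  72  69  53  41  52  95 149 166 166 163 162 161 143 110 112  98  65  52  49  51  50  50  51  52  64  74  88 139 165 166 162 160 156 141  95  51  40  39  40  40  40  40  44  49  69  69  70  70  70  70]
30 [ 71  74  72  69  69  73  74  72  72  71  72  75  93 123 160 166 166 162 161 155 131 122 155 168 170 168 165 165 164 162 163 166 167 156 102 150 167 165 162 159 154 136  78  69  69  72  70  70  71  73  73  70  69  70  71  71  68  71]
50 [ 72  72  70  70  73  74  73  70  71  72  70  76 112 147 164 166 164 163 160 149 140 154 167 167 167 166 164 162 161 160 162 166 163 142 139 160 166 163 160 158 150 121  74  68  69  69  69  71  70  70  71  68  68  70  70  69  71  72]
70 [ 70  68  68  70  72  72  71  70  70  70  70  72 118 161 166 166 164 163 159 138 135 161 168 169 167 165 162 161 160 160 162 167 160 140 140 166 166 163 160 158 144  97  72  68  69  69  69  69  70  70  70  68  67  67  68  68  70  70]
90 [ 68  68  69  70  71  70  67  69  69  67  69  87 132 166 167 165 163 160 151 128 139 164 168 166 166 164 161 160 161 161 164 165 153 109 159 168 165 
[... 1479 characters left out ...]
  69  68  69  67  68  67  70  69  67
  68  68  72  68  68  69  70  69  68  69  68  68  68  70  66  66  67  70  91 130 142 132  84  47  44  53  47  47  65  68  63  45  46  52  50  51  45  47  52  51  50  52  52  43  48  49  47  45  46  47  45  48  44  42  44  44  51  60  69  68  70  71
  71  66  73  85  86  86  86  93 116 131 115 101 127 138]
slotstart L [0.5719 0.117  0.032 ]
slotstart R [0.5953 0.1132 0.032 ]
headL [0.5909 0.2239 0.032 ]
headR [0.6152 0.2201 0.032 ]
screw end [0.6005 0.2073 0.035 ]
pad face [0.5729 0.0632 0.035 ]
pad top [0.5729 0.0642 0.043 ]
[(np.float64(255.14305107982034), np.float64(253.89990351442586)), (np.float64(255.42484997184383), np.float64(198.90398405201037))]
```

Call:
{"method": "apply_moves", "body": {"rows": [[[0.2,0.012,0],[0,0,0.003]],[[0.4,0.024,0],[0,0,0.003]],[[0.469,0.028,0.1],[0,0,0.003]],[[0.469,0.028,0.3],[0,0,0.003]],[[0.469,0.028,0.48],[0,0,0.003]],[[0.469,0.028,0.48],[0,0,0.003]],[[0.469,0.028,0.48],[0,0,0.003]]]}}

```text
clock: 11.5
tcp_pos: [0.5918, 0.1463, 0.1097]
orientation: [2.409, 2.015, 0.002]
contact_force: [0.6, 0.3, -1.1]
grip_width: 0.015
gripper_force: 39.5
```

```bash
python3 - <<'E'
from h import *
np.set_printoptions(linewidth=300)
d=snap('wrist','w8.png'); s=telemetry.get_obs(); T=rot(s['orientation']); print(s['tcp_pos'],s['grip_width'],s['contact_force'],np.degrees(np.arctan2(T[1,0],T[0,0])))
g=d['frame'].astype(int).mean(2).round().astype(int)
for r in range(20,250,12): print(r,g[r-1:r+2,215:296].mean(0).round().astype(int))
for z in (-.0,.018,.076): print(z,[np.round(proj(d,s['tcp_pos']+T@[x,0,z],True),1) for x in (0,.034,.06)])
E
```

```text
[0.59227579 0.14667462 0.1103492 ] 0.014899839108555872 [ 0.31535493 -0.05126651 -1.57414289] 79.84863466312233
20 [187 187 187 187 188 188 187 187 188 188 187 187 187 188 187 187 187 187 185 156 112 107  87  75  66  61  59  54  53  50  51  50  52  54  54  54  51  50  50  49  52  53  51  54  57  60  68  80 110 126 165 185 187 188 187 187 187 187 187 187 188 188 187 186 188 187 188 187 187 186 189 187 186 186
 187 186 186 187 186 186 187]
32 [188 187 188 188 189 187 188 188 188 188 188 188 188 188 187 187 188 189 187 188 188 189 189 188 186 177 164 127 109  96 105 117 124 138 148 138 125 115 103  91  99 119 121 117 119 138 160 161 149 142 147 183 188 189 188 189 187 188 189 187 187 188 188 187 188 189 188 188 187 188 188 187 188 187
 187 187 187 188 188 189 189]
44 [188 189 189 189 189 189 188 188 189 187 189 188 188 188 189 189 188 188 188 188 188 188 189 188 189 188 169 147 131 109 108 116 126 140 147 139 125 115 102  88 108 115 115 116 115 116 116 117 118 120 143 174 183 187 189 188 189 188 188 189 189 190 189 188 188 188 189 188 189 188 189 188 189 188
 188 188 188 189 188 188 189
[... 5151 characters left out ...]
 142 140 136 131 125 117 109 101  86  51  31  62  74  76  77  77  77  77  76  76  74  60  44  39  42  42  40  42
  45  42  42  42  44  72 113]
248 [ 39  39  38  38  39  40  51  76  79  79  79  77  78  79  78  79  76  67  39  29  27  30  53  79  98 115 120 123 126 130 131 126 120 121 122 122 123 122 121 111 103 103 102 100  94  92  90  91  88  85  84  80  78  66  37  15  13  14  29  57  62  64  62  63  63  61  64  63  73  71  40  19  16  18
  18  16  16  15  17  13  15]
-0.0 [array([255.5, 251.2]), array([255.7, 187.5]), array([255.7, 132.9])]
0.018 [array([255.3, 236.8]), array([255.4, 178.8]), array([255.5, 130.2])]
0.076 [array([254.9, 204.8]), array([254.9, 160.3]), array([255. , 124.5])]
```

Call:
{"method": "apply_moves", "body": {"rows": [[[0.016,-0.011,0.08],[0,0,0]],[[0.016,-0.011,0.16],[0,0,0]],[[0.016,-0.011,0.21],[0,0,0]],[[0.016,-0.011,0.21],[0,0,0]],[[0.016,-0.011,0.21],[0,0,0]]]}}

```text
clock: 12.18
tcp_pos: [0.589, 0.1514, 0.0558]
orientation: [2.408, 2.018, 0.001]
contact_force: [-0.1, -0.5, -2.3]
grip_width: 0.0151
gripper_force: 39.5
```

```bash
python3 - <<'E'
from h import *
np.set_printoptions(linewidth=300)
d=snap('wrist','w9.png'); s=telemetry.get_obs(); T=rot(s['orientation']); print(s['tcp_pos'],s['grip_width'],s['contact_force'],np.degrees(np.arctan2(T[1,0],T[0,0])))
g=d['frame'].astype(int).mean(2).round().astype(int)
for r in range(100,232,10): print(r,g[r-1:r+2,215:290].mean(0).round().astype(int))
for z in (0,.024): print(z,[np.round(proj(d,s['tcp_pos']+T@[x,0,z],True),1) for x in (0,.034,.06)])
E
```

```text
[0.58916942 0.15146737 0.05607415] 0.015218559781437532 [-0.11153015 -0.39739135 -2.7925137 ] 79.91385870788804
100 [62 62 63 63 59 61 61 58 58 57 55 56 57 58 57 55 53 55 54 54 52 53 54 56 53 52 51 53 53 51 53 53 52 52 55 54 55 54 54 55 55 55 55 55 53 55 55 56 55 56 56 57 55 56 56 56 57 58 58 57 58 58 57 58 58 59 58 58 61 61 61 61 62 63 62]
110 [ 81  71  61  57  57  51  52  50  49  51  60  82  94  96  97  97  99  97  97  96  97  98  96  97  94  79  70  83  83  87 100  96  85  92 106 119 123 127 135 141 140 135 129 124 123 122 115 109 100  92  82  67  87  77  69  88  96  97  99  97  97  98  97  96  97  97  96  95  92  70  49  44  44  46
  43]
120 [ 82  83  80  82  81  80  71  66  65  67  79 137 166 171 163 141 118 108 106 111 124 150 167 170 158 118  81  93 100  93 105 112 113 119 130 138 140 142 142 143 140 135 132 127 125 121 116 108  99  89  82  73  88  79 111 153 178 176 163 127 108  96  97 105 118 142 158 158 137 103  75  70  60  48
  49]
130 [ 84  81  80  81  83  82  82  80  81  82  88 137 162 169 171 171 170 169 171 168 169 169 169 170 156 120 108 145 145 115 113 110 114 120 12
[... 2679 characters left out ...]
2 162 161 164 163 162 147 119 109 116 124 133 139 142 147 149 154 159 162 167 172 176 178 177 177 173 168 163 160 159 157 154 153 150 146 141 138 131 124 118 109  98  92 141 164 165 165 164 163 161 160 157 138  90  73  74  75  77  77  75  76
  76]
230 [ 78  79  77  76  73  75  79  80  80  76  78  76  94 118 124 126 124 109  90  83  87 101 114 124 130 135 138 143 147 152 156 161 165 169 170 172 171 170 166 163 159 159 157 155 153 149 146 143 141 136 130 124 116 105  92  78  77  85  87  86  84  86  87  85  83  74  54  46  44  43  44  41  44  44
  43]
0 [array([255.1, 251.8]), array([255.3, 188.3]), array([255.4, 133.9])]
0.024 [array([254.9, 233.1]), array([255., 177.]), array([255.1, 130.3])]
```

Call:
{"method": "apply_moves", "body": {"rows": [[[0,0.003,0],[0,0,0.003]],[[0,0.003,0.02],[0,0,0.003]],[[0,0.003,0.04],[0,0,0.003]],[[0,0.003,0.054],[0,0,0.003]],[[0,0.003,0.058],[0,0,0.003]],[[0,0.003,0.058],[0,0,0.003]]]}}

```text
clock: 12.98
tcp_pos: [0.5894, 0.1512, 0.041]
orientation: [-2.417, -2.006, 0.0]
contact_force: [-0.2, -0.1, -2.6]
grip_width: 0.0152
gripper_force: 39.5
```

Call:
{"method": "apply_moves", "body": {"rows": [[[0,0,0.004],[0,0,0]],[[0,0,0.006],[0,0,0]],[[0,0,0.006],[0,0,0]]]}}

```text
clock: 13.35
tcp_pos: [0.5897, 0.1513, 0.0402]
orientation: [2.417, 2.006, 0.001]
contact_force: [-2.5, -0.9, 4.5]
grip_width: 0.015
gripper_force: 40.0
```

Call:
{"method": "apply_moves", "body": {"rows": [[[0,0,0],[0,0,0]],[[0,0,0],[0,0,0]],[[0,0,0],[0,0,0]],[[0,0,-0.05],[0,0,0]],[[0,0,-0.2],[0,0,0]],[[0,0,-0.4],[0,0,0]],[[0,0,-0.56],[0,0,0]],[[0,0,-0.56],[0,0,0]]], "jaw": -0.2}}

```text
clock: 14.35
tcp_pos: [0.5917, 0.1523, 0.1843]
orientation: [2.415, 2.004, 0.011]
contact_force: [-0.1, 0.3, -0.3]
grip_width: 0.0341
gripper_force: 0.0
```

```bash
python3 - <<'E'
from h import *
np.set_printoptions(linewidth=300)
d=snap('wrist','w10.png'); s=telemetry.get_obs(); T=rot(s['orientation']); print(s['tcp_pos'],np.degrees(np.arctan2(T[1,0],T[0,0])))
g=d['frame'].astype(int).mean(2).round().astype(int)
for r in range(86,250,10): print(r,g[r-1:r+2,215:290].mean(0).round().astype(int))
print(g[60:250,252]);
E
```

```text
[0.59039585 0.15151294 0.18192876] 79.36970919058287
86 [ 84  82  82  83  82  82  71  89  99 108  97  91  81  74  74  75  80  85  96 111 115 115 115 116 116 114 116 116 115 115 114 114 114 113 113 112 112 111 112 111 111 112 112 111 113 111 112 112 112 112 104  75  68  72  76  78  79  81  84  92  99  90  71  62  65  63  64  72  70  77  77  75  78 133
 185]
96 [ 88  84  84  84  86  85  82  85  99 101  92  81  73  65  62  69  77  79  78 103 110 111 110 110 110 110 111 112 111 113 111 111 111 112 110 110 111 110 109 110 110 111 110 111 111 110 109 109 108 109 103  84  83  75  61  54  58  70  79  86  94  91  72  69  78  80  80  77  79  79  78  78  71 104
 183]
106 [ 88  86  85  86  85  85  83  79  78  82  82  80  77  76  76  74  73  73  72  74  73  73  73  72  73  73  69  68  68  66  67  67  68  67  67  66  68  67  67  65  67  67  65  66  69  68  70  70  70  69  68  68  67  68  68  68  67  69  69  69  67  61  57  65  77  79  78  79  79  79  78  75  77 129
 179]
116 [ 85  85  86  85  86  87  87  85  83  82  85  86  83  81  80  58  54  64 104 150 144  99  85  91 112 149 140 103 110 100 106
[... 4157 characters left out ...]
9 109 109 112 111 112 115 113 112 111 112 111 111 113 113 111 112 110 112 112 110 110 111 110 110 108 109 106 106 102  87  67  47  40  38  58 115 122 121 121 120 121 119 120 121 119 119 116 101  97  93  93 108 158 160 162 163 160 162
 162 160 162 162 160 161 159 159 158 158 158 160 157 156 153 110  82  90 137 138 170 171 168 165 167 164 165 160 161 158 158 158 157 156 157 155 152 155 154 153 154 155 151 151 154 151 152 151 151 146 134 136 152 152 152 153 154 156 155 149 137 146 161 161 162 161 158 158 157 156 155 154 154 153
 155 153 156 154 154 152 147 123  99  94  94  92  94  93  95  86  62  42  42  42  40  43  43  42  45  40  42  40  43  42  41  45  43  48  43  44  40  42  42  43  45  42]
```

Call:
{"method": "apply_moves", "body": {"rows": [[[-0.2,0,-0.04],[0,0,0]],[[-0.4,0.002,-0.04],[0,0,0]],[[-0.6,0.003,-0.04],[0,0,0]],[[-0.8,0.004,-0.04],[0,0,0]],[[-0.827,0.004,-0.04],[0,0,0]],[[-0.827,0.004,-0.04],[0,0,0]]], "jaw": 0.7}}

```text
clock: 15.15
tcp_pos: [0.5517, -0.0523, 0.1889]
orientation: [-2.418, -2.004, 0.001]
contact_force: [-0.7, 1.0, 0.5]
grip_width: 0.0723
gripper_force: 0.0
```

```bash
python3 - <<'E'
from h import *
np.set_printoptions(linewidth=300)
d=snap('wrist','w11.png'); s=telemetry.get_obs(); T=rot(s['orientation']); print(s['clock'],s['tcp_pos'],s['grip_width'],np.degrees(np.arctan2(T[1,0],T[0,0])))
for p in ((.5605,-.0138,.085),): print('exp grip px',proj(d,p,True))
g=d['frame'].astype(int).mean(2).round().astype(int)
for r in range(100,250,6): print(r,g[r-1:r+2,186:326:2].mean(0).round().astype(int))
E
```

```text
15.2 [ 0.55206118 -0.0510778   0.18913301] 0.07253772139354342 79.43663814590577
exp grip px (np.float64(256.15883238217236), np.float64(148.5348131769028))
100 [170 170 168 168 169 128  70  82  82  80  78  71  61  74  72  69  70  67  66  66  65  64  65  64  63  65 114 152 153 148  93  52  61  64  61  54  42  45  61  63 146 152 152 144  76  63  61  62  62  63  62  60  71 166 169 170 169 170 170 171 169 169 171 170 171 170 170 170 170 169]
106 [169 170 170 170 170 154  67  68  68  71  73  73  60  67  68  69  69  66  69  67  66  74  82  76  68  66  97 102 103 103  97  89  93 100 103 101 102 102 103 104 105 105 104 103  94  65  63  62  62  62  62  61  73 170 170 169 171 169 171 170 170 170 170 171 170 170 170 170 169 170]
112 [169 170 169 170 169 146  65  56  56  68  69  70  64  62  67  59  50  51  57  68  69  52  62  52  40  55  98 104 103  84  62  40  50  73 102 102 101 102 102 103 103  98 101 101  96  71  61  63  63  63  61  61  82 169 171 170 170 169 171 171 170 169 170 170 169 171 170 171 169 169]
118 [170 170 171 171 170 147  66  57  46  55  56  66  72  71  72  72  69  67  63  57 
[... 5506 characters left out ...]
 35  31  33  31  33  39  59  67  71  73  50  47  47  49  49  50  51  52  53  55  52  54  54  50  85 104 104 104 105 104 103 104]
238 [138 128 106  89  73  65  65  64  92 156 166 166 164 166 167 162 140 123 112 110 130 164 167 168 168 167 169 167 151 129 105  67  40  43  44  45  47  47  48  48  53  53  51  54  67  88  89  88  83  56  49  52  50  50  46  48  48  54  64  73  86  93 103 108 149 169 168 144 142 129]
244 [ 64  69  73  75  77  74  61  53  77 112 158 166 166 166 167 166 167 166 165 167 166 168 167 168 168 168 168 166 146 121 103  68  55  56  54  54  54  54  53  53  50  51  50  49  48  73  85  90  96  99  91 101 102 101 104 105 104 103 105 105 104 104 102 104 106 163 170 168 169 115]
```

```bash
python3 - <<'E'
from h import *
np.set_printoptions(linewidth=200)
d=snap('wrist'); s=telemetry.get_obs(); T=rot(s['orientation']); F=d['frame'].astype(int)
g=F.mean(2)
for c0,c1 in ((206,211),(213,217),(218,223),(259,261),(262,265),(268,271),(273,275)): print(c0,g[104:176,c0:c1].mean(1).round().astype(int))
for (u,v) in ((264,116),(264,163),(220,121),(220,162),(264,171),(240,174)):
    print(u,v,[(T.T@(onz(d,u,v,z,True)-s['tcp_pos'])*1e3).round(1)[:2].tolist() for z in (.012,.05,.085)])
# screw tip & cylinder from earlier picture pose are in w10 (not recomputed)
E
```

```text
206 [ 80  96  77  77  53  53  78  95  80  73  47  54  91  97  95  72  46  68 104  89 103 123 145 148 148 149 149 150 150 149 146 142 141 141 140 130  74  52  29  43  64  67  66  67  66  66  67  66  66
  67  66  67  66  66  67  67  65  66  61  61  61  53  49  51  54  62  66  67  67  68  64  88]
213 [ 75  84  72  72  57  64  83  86  79  66  47  57 121 144 134 101  48  37  36  37  36  34  33  34  32  30  30  30  29  31  29  28  26  27  26  25  23  24  21  24  24  19  20  24  19  20  21  19  20
  22  19  18  18  20  19  18  22  23  32  42  54  64  64  65  66  65  65  66  66  65  62  94]
218 [ 68  69  68  68  69  70  68  69  67  54  40  58 128 138 123  91  44  36  35  34  35  34  34  35  33  32  32  32  30  31  30  31  29  27  29  29  27  26  27  24  25  23  25  25  23  24  21  24  22
  22  22  21  22  20  21  23  19  20  18  16  20  45  62  64  63  65  63  63  64  63  64  97]
259 [ 66  88  96 100 103 102 103 102 102 102 101 103 102 102 100  85  59  38  25  20  18  20  18  20  17  18  16  17  17  17  19  16  21  16  17  20  18  17  16  19  18  17  16  20  14  19  17  18  18
  15  19  18  
[... 570 characters left out ...]
0 130
 130 130 130 131 131 131 131 130 129 129 130 129 128 111  94 117 139 140 124  55  42  67  69]
273 [ 80  84  92  96  98  99 100  99 100 100  97 104 140 145 118  82  66  61  61  62  60  65  91  96  96  94  78  77  75  76  82  92  93  93  93  92  91  82  72  72  68  73  82  86  86  86  85  85  84
  72  68  69  70  86  86  86  84  73  57  44  47  58  57  58  63  82  79  47  36  44  68  68]
264 116 [[63.8, 10.5], [64.6, 9.1], [65.4, 7.9]]
264 163 [[13.4, 10.7], [20.3, 9.3], [26.7, 8.0]]
220 121 [[58.9, -35.8], [60.3, -31.6], [61.6, -27.7]]
220 162 [[14.7, -36.7], [21.4, -32.4], [27.6, -28.4]]
264 171 [[4.6, 10.8], [12.6, 9.4], [19.9, 8.1]]
240 174 [[1.3, -15.2], [9.7, -13.5], [17.4, -11.9]]
```

Call:
{"method": "apply_moves", "body": {"rows": [[[0.1,0,0.1],[0,0,0]],[[0.192,0,0.2],[0,0,0]],[[0.192,0,0.32],[0,0,0]],[[0.192,0,0.32],[0,0,0]],[[0.192,0,0.32],[0,0,0]]], "jaw": 0.85}}

```text
clock: 15.88
tcp_pos: [0.5617, -0.0042, 0.1105]
orientation: [2.416, 2.007, 0.001]
contact_force: [0.1, 0.0, -0.4]
grip_width: 0.0789
gripper_force: 0.0
```

```bash
python3 - <<'E'
from h import *
np.set_printoptions(linewidth=330)
d=snap('wrist','w12.png'); s=telemetry.get_obs(); T=rot(s['orientation']); print(s['clock'],s['tcp_pos'],s['grip_width'],np.degrees(np.arctan2(T[1,0],T[0,0])))
g=d['frame'].astype(int).mean(2)
for r in range(176,290,6): print(r,g[r-1:r+2,150:360:3].mean(0).round().astype(int))
for z in(.0,.02): print([np.round(proj(d,s['tcp_pos']+T@[x,y,z],True),1).tolist() for x,y in((0,0),(.015,0),(-.024,0),(0,.018),(0,-.032))])
E
```

```text
15.925 [ 0.56200963 -0.00459764  0.11080962] 0.07902814276266036 79.39878527222635
176 [185 186 183 184 184 186 185 184 184 184 115  89  90  90  89  87  84  83  72  72  70  71  70  56  65  64  65 100 104 106 105 104 104 106 105 106 105 105 107 109 109 107 107 103  70  66  68  69  67  67 181 188 188 188 187 187 187 188 188 187 186 187 189 187 188 188 188 188 186 187]
182 [185 185 184 182 183 184 184 184 184 183 144  79  66  65  61  60  55  53  73  71  70  71  71  76  70  59  49 100 109 110  77  57  45  69 103 108 108 108 108 110 109 110 110 106  70  68  70  68  68  65 179 188 188 189 187 188 188 187 187 187 188 187 188 188 187 188 187 187 187 189]
188 [184 185 184 185 183 183 183 183 184 183 173  82  63  61  60  58  56  50  71  66  72  76  73  59  58  61  49 100 107 109  97  70  64  83 106 106 105 106 108 105  77  78 109 103  67  68  69  69  67  63 180 188 188 188 187 187 188 188 186 187 188 187 187 188 187 188 187 187 187 187]
194 [184 185 183 183 183 183 182 181 181 182 174  86 115 148 148 147 143 136 130  88  76  66  58  59  56  46  39  98 106 107 107 105 107 105 105 105 106 107 10
[... 3878 characters left out ...]
 17  37 181 187 187 185 186 186 186 187 185 186 186 186 186 186 183 128 115 114 115 114 115 115 116 114 113 115 114 114 114 114 114 114 113 115 115 113 115 114 114 114 116 115 113 115 114 114 114 115 114 115 114  85   6  11  10  12  11  12   6   6  23]
284 [ 26  21  23  19  21  20  21  20 177 185 186 185 185 186 185 185 186 186 185 186 186 154 121 114 115 114 114 115 114 114 115 115 114 114 115 115 113 114 114 114 114 114 115 114 112 114 114 115 114 113 114 114 113 113 113 114 112 114 112 115 114  74   7   5   6   9   9   9  17  11]
[[255.4, 252.4], [255.5, 225.7], [255.2, 290.3], [290.0, 252.1], [194.4, 251.5]]
[[255.2, 236.5], [255.3, 212.2], [255.1, 271.8], [286.1, 236.3], [200.6, 236.0]]
```

Call:
{"method": "apply_moves", "body": {"rows": [[[0,0,0.06],[0,0,0]],[[0,0,0.12],[0,0,0]],[[0,0,0.16],[0,0,0]],[[0,0,0.18],[0,0,0]],[[0,0,0.18],[0,0,0]]]}}

```text
clock: 16.55
tcp_pos: [0.5609, -0.005, 0.0641]
orientation: [-2.417, -2.006, 0.001]
contact_force: [0.4, 0.5, -0.1]
grip_width: 0.0789
gripper_force: 0.0
```

Call:
{"method": "apply_moves", "body": {"rows": [[[0,0,0],[0,0,0]],[[0,0,0],[0,0,0]],[[0,0,0],[0,0,0]],[[0,0,0],[0,0,0]],[[0,0,0],[0,0,0]],[[0,0,0],[0,0,0]]], "jaw": -0.4, "newtons": 35}}

```text
clock: 17.3
tcp_pos: [0.5589, -0.0045, 0.0649]
orientation: [-2.415, -2.006, 0.005]
contact_force: [-7.5, 1.6, 7.2]
grip_width: 0.0345
gripper_force: 37.5
```

Call:
{"method": "apply_moves", "body": {"rows": [[[0,-0.008,0],[0,0,0]],[[0,-0.008,0],[0,0,0]],[[0.01,-0.008,0],[0,0,0]],[[0.02,-0.008,0],[0,0,0]],[[0.04,-0.008,0],[0,0,0]],[[0.06,-0.008,0],[0,0,0]],[[0.08,-0.008,0],[0,0,0]],[[0.08,-0.008,0],[0,0,0]]]}}

```text
clock: 18.3
tcp_pos: [0.5626, 0.0156, 0.0649]
orientation: [-2.417, -2.007, 0.0]
contact_force: [-4.1, 1.3, 5.8]
grip_width: 0.0344
gripper_force: 38.3
```

```bash
cat >> h.py <<'E'
R0=np.array([.5589,-.0045,.0649])
def st():
    s=telemetry.get_obs(); T=rot(s['orientation']); ux=T[:,0]; p=s['tcp_pos']
    print('t',round(s['clock'],2),'tool-frame travel mm',((T.T@(p-R0))*1e3).round(2),'F tool',(T.T@s['contact_force']).round(2),'w',round(s['grip_width'],4),s['gripper_force'],'yaw',round(np.degrees(np.arctan2(T[1,0],T[0,0])),2))
    return s,T
E
python3 - <<'E'
from h import *
s,T=st()
d=snap('wrist','w13.png')
# from w10 pose not stored: recompute screw tip/cyl using current view is occluded; estimate with stored pose
E
```

```text
t 18.3 tool-frame travel mm [20.41 -0.07  0.05] F tool [ 0.55 -4.3  -5.8 ] w 0.0344 38.340181186795235 yaw 79.41
```

Call:
{"method": "apply_moves", "body": {"rows": [[[0.02,0,0],[0,0,0]],[[0.04,0,0],[0,0,0]],[[0.06,0,0],[0,0,0]],[[0.08,0,0],[0,0,0]],[[0.1,0,0],[0,0,0]]]}}

```text
clock: 18.98
tcp_pos: [0.567, 0.0392, 0.0649]
orientation: [-2.418, -2.006, 0.002]
contact_force: [-5.4, 0.2, 7.7]
grip_width: 0.0344
gripper_force: 38.3
```

```bash
python3 - <<'E'
from h import *
s,T=st()
d=snap('wrist','w14.png'); np.set_printoptions(linewidth=300); g=d['frame'].astype(int).mean(2)
for c in (246,250,254,258): print(c,g[90:230,c-1:c+2].mean(1).round().astype(int))
E
```

```text
t 18.98 tool-frame travel mm [44.45 -0.12  0.  ] F tool [-0.82 -5.39 -7.67] w 0.0344 38.28125674277544 yaw 79.35
246 [143 142 126  91 101  88  63  68  70  70  77  76  76  67  54  54  67 114 143 148 152 153 151 136  93  77  78  73  70  63  57  58  75  80  81  81  80  81  82  80  81  81  75  62  55  56  55  58  57  57  57  57  57  57  57  58  55  56  57  57  57  59  58  61  60  60  60  60  59  59  61  60  61  60
  60  61  61  60  61  59  61  61  60  61  60  59  59  56  57  55  56  58  58  61  61  62  64  67  80  91 107 111 113 115 115 107  68  60  77  80  75  59  42  33  29  29  40  55  72  77  87 106 114 111 103  97  95  89  70  69  71  70  70  69  72  76  79  82  89  90]
250 [160 159 139 127 154 118  63  47  47  46  45  50  51  46  46  45  63 137 178 183 184 191 188 164 106  91 102 108 108 105 103 105 109 110 110 110 111 111 108 110 110 111 108  94  69  69  70  70  70  72  71  71  72  71  71  71  70  68  71  72  72  71  72  72  71  72  72  73  72  72  72  72  71  73
  71  69  70  72  73  73  73  72  73  72  74  74  73  74  73  71  73  72  73  69  68  65  63  67  83 100 108 110 113 11
[... 580 characters left out ...]
 106  90  76  74  75  73  76  76  78  79  81  87  99 113 115 116 115 114 115 112 106  97  93  94  92  88 103 115 116 115 116 117 116]
258 [170 168 138 102 113  91  46  41  45  45  46  46  45  44  45  45  67 150 198 207 202 199 194 177 145 149 150 150 150 151 150 150 150 149 149 150 151 151 149 150 151 149 147 131  90  72  74  73  75  75  74  74  73  74  74  74  74  74  74  73  76  73  73  72  72  73  74  73  73  73  74  73  73  72
  73  73  73  73  72  72  71  72  72  72  72  73  70  71  70  72  72  72  71  70  68  64  63  67  84  98 106 110 112 114 116 116 115 116 115 116 115 115 116 115 114 115 117 114 115 115 115 114 115 116 113 115 114 115 116 116 115 116 116 116 117 117 115 117 117 115]
```

Call:
{"method": "apply_moves", "body": {"rows": [[[0.012,0,0],[0,0,0]],[[0.024,0,0],[0,0,0]],[[0.036,0,0],[0,0,0]],[[0.048,0,0],[0,0,0]],[[0.06,0,0],[0,0,0]],[[0.072,0,0],[0,0,0]]]}}

```text
clock: 19.77
tcp_pos: [0.5701, 0.0563, 0.0648]
orientation: [2.418, 2.005, -0.003]
contact_force: [-5.3, -1.5, 8.1]
grip_width: 0.0348
gripper_force: 38.2
```

```bash
cat >> h.py <<'E'
def look(fn):
    s,T=st(); d=snap('wrist',fn); g=d['frame'].astype(int).mean(2); np.set_printoptions(linewidth=300)
    print('pad/cyl rows 60+',g[60:140,252:257].mean(1).round().astype(int))
    print('far 0+',g[0:60,252:257].mean(1).round().astype(int))
E
python3 -c "
from h import *
look('w15.png')"
```

```text
t 19.77 tool-frame travel mm [ 6.186e+01 -2.000e-01 -3.000e-02] F tool [-2.41 -4.9  -8.06] w 0.0348 38.23573663830757 yaw 79.34
pad/cyl rows 60+ [173 172 171 171 171 170 171 170 170 171 171 171 171 171 170 171 170 170 170 170 171 171 170 169 170 168 169 168 168 167 166 168 166 166 167 166 166 167 166 166 166 165 163 157 132 120 130 121 121 124 130 170 196 179 117 104 131 156 161 160 160 160 160 160 160 160 159 159 159 160 160 159 158 140
  95  74  76  76  76  77]
far 0+ [164 165 164 163 164 164 163 163 163 162 163 162 163 164 164 165 166 165 165 166 166 166 166 167 167 167 166 155 104  98 165 178 179 179 180 180 180 180 180 179 179 178 179 179 180 177 149 104 163 175 175 175 174 174 174 174 173 174 174 172]
```

Call:
{"method": "apply_moves", "body": {"rows": [[[0.008,0,0],[0,0,0]],[[0.016,0,0],[0,0,0]],[[0.024,0,0],[0,0,0]],[[0.032,0,0],[0,0,0]]]}}

```text
clock: 20.32
tcp_pos: [0.5716, 0.0642, 0.0649]
orientation: [2.418, 2.005, -0.003]
contact_force: [-4.9, -0.9, 7.0]
grip_width: 0.0345
gripper_force: 38.2
```

```bash
python3 -c "
from h import *
look('w16.png')"
```

```text
t 20.32 tool-frame travel mm [69.85 -0.19 -0.07] F tool [-1.84 -4.68 -7.02] w 0.0345 38.24199881404638 yaw 79.34
pad/cyl rows 60+ [172 171 171 171 171 170 171 171 169 170 170 171 170 170 169 169 170 169 170 171 171 170 169 169 170 169 168 167 166 166 167 166 167 166 166 165 166 166 166 166 165 165 163 157 132 128 136 122 122 124 132 182 198 179 119 110 139 158 160 160 160 159 161 159 159 159 159 159 159 159 159 159 157 139
  95  74  75  75  77  77]
far 0+ [164 163 164 163 164 163 163 163 161 162 162 162 162 162 163 163 165 164 165 166 165 166 167 167 167 167 165 155 104 101 168 179 179 180 179 179 179 180 180 179 177 177 178 178 179 177 148 104 162 174 175 173 172 173 173 173 173 173 172 173]
```

Call:
{"method": "apply_moves", "body": {"rows": [[[0.006,0,0],[0,0,0]],[[0.012,0,0],[0,0,0]],[[0.018,0,0],[0,0,0]],[[0.018,0,0],[0,0,0]]]}}

```text
clock: 20.88
tcp_pos: [0.5725, 0.0689, 0.0649]
orientation: [-2.418, -2.006, 0.003]
contact_force: [-4.8, -1.4, 6.3]
grip_width: 0.0344
gripper_force: 38.2
```

```bash
python3 -c "
from h import *
look('w17.png')"
```

```text
t 20.88 tool-frame travel mm [ 7.468e+01 -1.900e-01 -5.000e-02] F tool [-2.3  -4.49 -6.31] w 0.0344 38.18155288696289 yaw 79.35
pad/cyl rows 60+ [173 171 171 171 170 170 169 169 169 170 170 170 169 170 170 169 169 170 169 171 170 170 169 168 168 169 167 167 167 165 165 165 166 166 165 166 166 166 165 165 165 164 163 157 135 126 127 116 121 124 131 136 163 178 142 157 160 160 160 160 160 160 159 161 159 158 160 158 160 158 158 158 157 140
  94  74  75  75  77  76]
far 0+ [163 163 163 163 163 163 162 162 162 162 161 162 162 161 163 163 164 164 164 165 165 166 166 166 167 166 166 154 107  89 151 176 179 177 178 179 179 179 179 177 177 177 178 178 178 177 155 104 162 174 174 174 174 173 173 172 173 173 172 172]
```

Call:
{"method": "apply_moves", "body": {"rows": [[[0.006,0,0],[0,0,0]],[[0.012,0,0],[0,0,0]],[[0.012,0,0],[0,0,0]]]}}

```text
clock: 21.3
tcp_pos: [0.573, 0.0711, 0.0649]
orientation: [2.418, 2.005, -0.004]
contact_force: [-5.4, -2.1, 9.3]
grip_width: 0.0348
gripper_force: 38.2
```

```bash
python3 -c "
from h import *
look('w18.png')" | cut -c1-330
```

```text
t 21.3 tool-frame travel mm [76.91 -0.2  -0.12] F tool [-3.04 -4.91 -9.31] w 0.0348 38.18908341228962 yaw 79.32
pad/cyl rows 60+ [173 173 172 172 172 171 171 171 171 169 170 171 170 170 171 171 171 170 170 170 170 170 170 171 170 170 170 169 168 168 168 167 166 166 167 165 165 165 165 165 165 166 165 166 165 163 150 150 168 131 123 125 135 172 180 176 139 128 152 160 160 159 160 160 159 159 159 159 159 160 159 159 157 139
  94  74  76  77  77  76]
far 0+ [164 165 164 164 163 163 164 164 163 163 162 162 163 162 161 163 162 163 164 164 165 166 166 166 166 166 167 166 166 163 125  90 154 176 180 180 179 180 180 180 180 179 178 177 178 178 179 179 167 122 156 174 171 171 174 174 174 174 173 173]
```

Call:
{"method": "apply_moves", "body": {"rows": [[[0.006,0,0],[0,0,0]],[[0.012,0,0],[0,0,0]],[[0.012,0,0],[0,0,0]],[[0.012,0,0],[0,0,0]]]}}

```text
clock: 21.85
tcp_pos: [0.5733, 0.0729, 0.0649]
orientation: [2.418, 2.003, -0.006]
contact_force: [-7.1, -6.3, 11.5]
grip_width: 0.0343
gripper_force: 38.2
```

```bash
python3 -c "
from h import *
look('w19.png')
d=snap('wrist'); s,T=st()
for x in (.05,.06,.07,.08): print(x,[np.round(proj(d,s['tcp_pos']+T@[x,0,.0649-z],True)[1],1) for z in (.035,.046,.055)])
" | cut -c1-330
```

```text
t 21.85 tool-frame travel mm [78.72 -0.24 -0.26] F tool [ -7.57  -5.8  -11.47] w 0.0343 38.15894588828087 yaw 79.27
pad/cyl rows 60+ [175 175 175 174 174 174 174 173 174 173 172 172 171 171 172 171 172 172 172 173 172 171 171 172 171 172 171 172 171 171 170 169 169 168 168 167 167 167 168 166 167 166 166 165 166 166 165 164 165 161 140 165 171 121 123 134 159 177 177 148 125 149 160 160 160 160 159 159 159 159 159 159 158 139
  95  75  75  76  77  77]
far 0+ [165 165 165 165 165 165 165 165 164 165 164 164 164 164 163 162 162 162 163 164 164 164 165 167 167 165 167 166 167 167 166 167 165 140  89 135 176 181 181 181 181 180 180 181 181 179 179 178 179 180 181 177 145 127 171 176 172 173 175 175]
t 21.95 tool-frame travel mm [78.71 -0.27 -0.22] F tool [-6.12 -6.1  -9.94] w 0.0346 38.160670548677444 yaw 79.27
0.05 [np.float64(147.2), np.float64(149.8), np.float64(152.2)]
0.06 [np.float64(129.6), np.float64(131.0), np.float64(132.3)]
0.07 [np.float64(111.9), np.float64(112.1), np.float64(112.2)]
0.08 [np.float64(94.2), np.float64(93.1), np.float64(92.1)]
```

Call:
{"method": "apply_moves", "body": {"rows": [[[0.008,0,0],[0,0,0]],[[0.016,0,0],[0,0,0]],[[0.022,0,0],[0,0,0]],[[0.022,0,0],[0,0,0]],[[0.022,0,0],[0,0,0]]]}}

```text
clock: 22.58
tcp_pos: [0.5739, 0.0762, 0.0648]
orientation: [2.419, 2.001, -0.01]
contact_force: [-9.2, -9.8, 14.2]
grip_width: 0.0347
gripper_force: 38.1
```

```bash
python3 -c "
from h import *
look('w20.png')
" | cut -c1-330
```

```text
t 22.57 tool-frame travel mm [82.05 -0.41 -0.48] F tool [-11.47  -7.26 -14.06] w 0.0347 38.10117054730654 yaw 79.19
pad/cyl rows 60+ [163 177 179 178 178 178 178 177 178 177 177 177 176 176 175 175 174 174 174 175 173 173 174 174 174 174 173 173 173 172 173 173 174 173 173 172 172 171 170 170 170 169 168 168 168 167 167 167 167 166 167 167 166 165 165 163 156 155 172 151 126 129 163 175 170 139 117 153 159 159 159 159 157 140
  94  76  75  77  76  76]
far 0+ [166 166 166 166 168 167 168 168 167 167 166 166 166 166 166 166 166 165 165 165 164 165 164 163 164 165 164 167 167 167 167 168 167 168 168 168 168 168 166 143  87 130 178 182 182 183 183 183 183 183 182 181 181 181 181 181 181 180 166 116]
```

Call:
{"method": "apply_moves", "body": {"rows": [[[0.006,0,0],[0,0,0]],[[0.012,0,0],[0,0,0]],[[0.012,0,0],[0,0,0]],[[0.012,0,0],[0,0,0]]]}}

```text
clock: 23.12
tcp_pos: [0.5742, 0.0779, 0.0649]
orientation: [2.419, 1.999, -0.013]
contact_force: [-10.6, -12.3, 16.0]
grip_width: 0.0347
gripper_force: 38.1
```

```bash
python3 -c "
from h import *
look('w21.png')
" | cut -c1-330
```

```text
t 23.12 tool-frame travel mm [83.82 -0.47 -0.65] F tool [-14.2   -8.15 -15.9 ] w 0.0347 38.06559361517429 yaw 79.14
pad/cyl rows 60+ [182 175 110 139 176 175 171 180 180 179 179 179 179 179 178 177 178 177 177 176 175 175 176 175 175 175 175 175 175 175 174 174 174 174 173 173 173 174 174 173 171 171 171 170 170 170 169 168 168 168 168 167 166 166 166 166 165 165 164 162 143 162 164 133 129 158 175 171 141 115 146 159 157 139
  93  76  75  76  76  76]
far 0+ [166 166 167 167 167 167 168 167 168 167 168 168 167 168 168 167 168 166 167 167 166 166 166 165 166 165 165 165 166 166 165 167 167 167 167 168 168 168 169 169 169 167 153 101 113 174 184 184 184 184 184 184 185 183 183 181 180 181 182 181]
```

Call:
{"method": "apply_moves", "body": {"rows": [[[-0.015,0,0],[0,0,0]],[[-0.03,0,0],[0,0,0]],[[-0.045,0,0],[0,0,0]],[[-0.06,0,0],[0,0,0]],[[-0.06,0,0],[0,0,0]],[[-0.06,0,0],[0,0,0]]]}}

```text
clock: 23.92
tcp_pos: [0.5725, 0.0687, 0.0649]
orientation: [-2.418, -2.006, 0.002]
contact_force: [-4.6, -1.0, 7.4]
grip_width: 0.0346
gripper_force: 38.2
```

```bash
python3 -c "
from h import *
st()"
```

```text
t 23.93 tool-frame travel mm [ 7.444e+01 -1.600e-01 -2.000e-02] F tool [-1.83 -4.3  -7.43] w 0.0346 38.23750030249357 yaw 79.36
```

Call:
{"method": "apply_moves", "body": {"rows": [[[-0.005,0,0],[0,0,0]],[[-0.01,0,0],[0,0,0]],[[-0.01,0,0],[0,0,0]]]}}

```text
clock: 24.3
tcp_pos: [0.5722, 0.067, 0.0649]
orientation: [-2.417, -2.006, 0.0]
contact_force: [-4.8, 1.9, 5.2]
grip_width: 0.0345
gripper_force: 38.3
```

Call:
{"method": "apply_moves", "body": {"rows": [[[0,-0.007,0],[0,0,0]],[[0,-0.014,0],[0,0,0]],[[0,-0.021,0],[0,0,0]],[[0,-0.028,0],[0,0,0]],[[0,-0.028,0],[0,0,0]],[[0,-0.028,0],[0,0,0]]], "jaw": 0.27}}

```text
clock: 25.05
tcp_pos: [0.5666, 0.0678, 0.0651]
orientation: [2.417, 2.005, 0.002]
contact_force: [0.0, 0.4, -0.6]
grip_width: 0.0544
gripper_force: 0.0
```

```bash
python3 -c "
from h import *
look('w22.png')"|cut -c1-330
```

```text
t 25.05 tool-frame travel mm [72.46 -5.76 -0.18] F tool [ 0.41 -0.04  0.55] w 0.0544 0.0 yaw 79.36
pad/cyl rows 60+ [113 113 115 113 114 121 124 125 124 124 124 123 123 122 122 118 113 112 112 112 113 118 123 122 124 124 124 123 123 123 124 122 115 113 112 112 112 111 104 116 132 144 146 145 144 146 149 146 133 127 126 127 125 117 130 125 132 146 162 168 168 168 170 168 167 159 156 156 157 154 144 151 159 136
 104  98  87  63  49  47]
far 0+ [109 108 109 108 109 111 117 117 117 115 115 114 110 108 108 107 106 108 107 108 113 116 117 114 103  88  92 101 112 115 113 113 112 127 129 129 130 130 129 129 129 129 122 110 122 115 114 115 119 124 126 126 126 126 125 124 125 125 123 115]
```

Call:
{"method": "apply_moves", "body": {"rows": [[[0,-0.005,0],[0,0,0]],[[0.004,-0.005,0],[0,0,0]],[[0.008,-0.005,0],[0,0,0]],[[0.012,-0.005,0],[0,0,0]],[[0.012,-0.005,0],[0,0,0]]]}}

```text
clock: 25.72
tcp_pos: [0.565, 0.0712, 0.0646]
orientation: [2.417, 2.006, 0.0]
contact_force: [-0.7, -0.1, -0.5]
grip_width: 0.0541
gripper_force: 0.0
```

```bash
python3 -c "
from h import *
st()"
```

```text
t 25.73 tool-frame travel mm [75.52 -7.9   0.28] F tool [-0.24 -0.65  0.49] w 0.0541 0.0 yaw 79.39
```

No guard contact yet after 3 mm; going on.

Call:
{"method": "apply_moves", "body": {"rows": [[[0.004,0.002,0],[0,0,0]],[[0.008,0.002,0],[0,0,0]],[[0.012,0.002,0],[0,0,0]],[[0.012,0.002,0],[0,0,0]]]}}

```text
clock: 26.22
tcp_pos: [0.566, 0.0737, 0.0646]
orientation: [2.418, 2.006, -0.0]
contact_force: [0.2, -0.8, 0.8]
grip_width: 0.0543
gripper_force: 0.3
```

```bash
python3 -c "
from h import *
st()"
```

```text
t 26.23 tool-frame travel mm [78.21 -7.44  0.29] F tool [-0.79  0.31 -0.79] w 0.0543 0.3486833442002535 yaw 79.37
```

Call:
{"method": "apply_moves", "body": {"rows": [[[0.003,0,0],[0,0,0]],[[0.006,0,0],[0,0,0]],[[0.009,0,0],[0,0,0]],[[0.012,0,0],[0,0,0]],[[0.012,0,0],[0,0,0]]]}}

```text
clock: 26.85
tcp_pos: [0.5661, 0.0743, 0.0645]
orientation: [2.418, 2.003, -0.005]
contact_force: [-2.3, -7.2, 3.5]
grip_width: 0.0543
gripper_force: 3.8
```

```bash
python3 -c "
from h import *
st()"
```

```text
t 26.85 tool-frame travel mm [78.79 -7.57  0.11] F tool [-7.51 -0.9  -3.44] w 0.0543 3.7999967113137245 yaw 79.27
```

Call:
{"method": "apply_moves", "body": {"rows": [[[-0.014,0,0],[0,0,0]],[[-0.014,0,0],[0,0,0]],[[-0.014,0.01,0],[0,0,0]],[[-0.014,0.02,0],[0,0,0]],[[-0.014,0.026,0],[0,0,0]],[[-0.014,0.026,0],[0,0,0]]], "jaw": 0.8}}

```text
clock: 27.6
tcp_pos: [0.5725, 0.0723, 0.0646]
orientation: [-2.418, -2.006, -0.0]
contact_force: [0.0, 0.7, 0.6]
grip_width: 0.0766
gripper_force: 0.0
```

```bash
python3 -c "
from h import *
st()"
```

```text
t 27.6 tool-frame travel mm [77.95 -0.79  0.32] F tool [ 0.68 -0.08 -0.63] w 0.0766 0.0 yaw 79.37
```

Call:
{"method": "apply_moves", "body": {"rows": [[[0,0,0],[0,0,0]],[[0,0,0],[0,0,0]],[[0,0,0],[0,0,0]],[[0,0,0],[0,0,0]],[[0,0,0],[0,0,0]],[[0,0,0],[0,0,0]]], "jaw": -0.4, "newtons": 35}}

```text
clock: 28.35
tcp_pos: [0.5731, 0.0725, 0.0653]
orientation: [2.417, 2.006, 0.002]
contact_force: [0.8, -0.5, 6.3]
grip_width: 0.0346
gripper_force: 38.7
```

```bash
python3 -c "
from h import *
look('w23.png')"|cut -c1-330
```

```text
t 28.35 tool-frame travel mm [78.29 -0.21 -0.34] F tool [-0.35  0.91 -6.27] w 0.0346 38.66029232740402 yaw 79.38
pad/cyl rows 60+ [172 173 172 171 171 171 171 170 170 169 169 169 169 168 169 169 169 169 169 170 169 170 169 169 168 170 169 169 168 169 167 167 167 166 166 165 165 165 165 164 165 165 165 165 165 163 163 163 161 149 138 171 136 103  99 100 127 175 201 208 206 201 188 138 142 157 158 158 158 158 157 158 158 157
 158 158 157 158 157 157]
far 0+ [164 164 164 164 163 163 163 162 162 163 163 162 162 160 160 161 160 161 161 162 162 163 163 164 163 165 165 164 164 165 165 164 160 134  87 138 174 177 177 176 177 178 179 178 178 176 176 176 176 177 178 170 131 146 171 169 164 172 173 173]
```

Call:
{"method": "apply_moves", "body": {"rows": [[[0.01,0,0],[0,0,0]],[[0.02,0,0],[0,0,0]],[[0.03,0,0],[0,0,0]],[[0.038,0,0],[0,0,0]],[[0.046,0,0],[0,0,0]],[[0.052,0,0],[0,0,0]],[[0.052,0,0],[0,0,0]],[[0.052,0,0],[0,0,0]]]}}

```text
clock: 29.4
tcp_pos: [0.5746, 0.0805, 0.0653]
orientation: [2.418, 2.0, -0.007]
contact_force: [-2.9, -9.5, 11.9]
grip_width: 0.0343
gripper_force: 38.5
```

```bash
python3 -c "
from h import *
look('w24.png')"|cut -c1-330
```

```text
t 29.4 tool-frame travel mm [86.47 -0.48 -0.86] F tool [ -9.97  -1.06 -11.81] w 0.0343 38.53205926716328 yaw 79.19
pad/cyl rows 60+ [180 179 179 180 180 180 179 152 112 167 178 171 178 179 178 177 177 178 178 176 177 176 177 175 175 175 174 174 174 174 174 174 174 174 173 173 173 172 173 173 174 173 173 173 172 171 170 170 169 170 168 168 167 168 168 167 167 166 166 166 165 165 165 163 163 156 125 170 139 131 153 176 171 147
 122 148 158 157 157 158]
far 0+ [167 168 167 167 167 167 166 166 166 165 167 167 166 167 167 167 167 166 167 168 166 166 166 166 166 166 165 165 164 164 164 163 163 164 164 164 166 165 166 166 166 166 166 167 166 166 166 161 130  95 164 180 182 181 182 181 181 182 182 180]
```

Call:
{"method": "apply_moves", "body": {"rows": [[[0.008,0,0],[0,0,0]],[[0.016,0,0],[0,0,0]],[[0.024,0,0],[0,0,0]],[[0.024,0,0],[0,0,0]],[[0.024,0,0],[0,0,0]]]}}

```text
clock: 30.08
tcp_pos: [0.5753, 0.0842, 0.0652]
orientation: [2.419, 1.997, -0.012]
contact_force: [-4.4, -14.5, 17.5]
grip_width: 0.0349
gripper_force: 38.5
```

```bash
python3 -c "
from h import *
look('w25.png')"|cut -c1-330
```

```text
t 30.07 tool-frame travel mm [90.16 -0.66 -1.12] F tool [-15.26  -1.63 -17.36] w 0.0349 38.459822572767735 yaw 79.1
pad/cyl rows 60+ [183 183 182 183 182 182 182 182 181 180 180 180 181 180 156 119 159 180 182 182 181 182 181 181 179 181 179 180 179 179 179 178 177 176 176 176 176 176 176 176 176 176 175 175 174 174 174 175 175 174 175 174 173 173 172 171 170 170 169 169 168 167 168 167 165 167 166 166 166 164 164 162 158 158
 169 151 139 161 173 156]
far 0+ [151 167 168 170 171 170 170 170 168 169 168 168 168 168 168 168 168 169 169 169 169 169 169 169 169 169 168 167 167 168 166 167 166 166 166 165 165 165 165 165 166 165 166 166 165 166 166 167 167 167 167 167 166 166 164 129  98 161 182 184]
```

Call:
{"method": "apply_moves", "body": {"rows": [[[0.001,-0.003,0],[0,0,0]],[[0.001,-0.006,0],[0,0,0]],[[0.001,-0.006,0],[0,0,0]]], "jaw": -0.08}}

```text
clock: 30.5
tcp_pos: [0.5732, 0.0844, 0.0645]
orientation: [2.419, 1.998, -0.014]
contact_force: [-5.0, -13.6, 11.8]
grip_width: 0.0397
gripper_force: 16.5
```

```bash
python3 -c "
from h import *
look('w26.png')"|cut -c1-330
```

```text
t 30.5 tool-frame travel mm [89.99 -2.78 -0.4 ] F tool [-14.41  -2.38 -11.62] w 0.0397 16.49232879281044 yaw 79.1
pad/cyl rows 60+ [159 159 160 161 162 162 162 160 158 160 159 160 159 155 129 128 155 160 159 159 158 158 158 158 158 157 158 157 156 157 157 155 155 155 154 155 155 156 154 155 155 155 154 155 155 155 155 155 155 156 155 155 154 154 153 152 152 152 152 152 153 152 153 153 153 153 153 154 153 154 153 151 139 118
 127 127 126 156 178 154]
far 0+ [139 149 156 157 156 157 156 156 155 154 155 155 156 156 156 156 155 155 156 157 156 155 156 155 155 154 154 155 154 154 153 153 153 153 153 150 152 151 151 151 151 150 152 152 152 152 152 152 153 153 153 152 151 150 143 106 103 146 157 158]
```

Call:
{"method": "apply_moves", "body": {"rows": [[[0.002,-0.003,0],[0,0,0]],[[0.002,-0.006,0],[0,0,0]],[[0.002,-0.006,0],[0,0,0]]], "jaw": 0.0}}

```text
clock: 30.92
tcp_pos: [0.5715, 0.0846, 0.0639]
orientation: [2.419, 1.997, -0.015]
contact_force: [-4.0, -14.6, 7.2]
grip_width: 0.043
gripper_force: 15.8
```

```bash
python3 -c "
from h import *
look('w27.png')"|cut -c1-330
```

```text
t 30.93 tool-frame travel mm [89.93 -4.51  0.13] F tool [-15.18  -1.22  -7.04] w 0.043 15.786841835360974 yaw 79.09
pad/cyl rows 60+ [139 140 139 139 140 142 142 141 141 141 142 141 141 136 116 114 141 146 146 144 145 144 143 144 144 144 143 141 141 142 143 141 141 141 141 140 140 140 140 141 141 140 140 141 140 140 141 139 140 141 140 139 139 138 138 137 138 137 137 138 137 138 138 138 139 139 138 138 137 138 137 134 123 103
 111 126 142 150 157 148]
far 0+ [118 124 139 142 143 143 143 143 141 142 142 141 143 142 143 143 141 142 143 142 142 141 141 141 141 141 141 140 140 140 140 140 139 139 139 139 138 138 138 137 137 137 138 137 138 139 138 139 139 139 139 139 138 136 131 101  89 124 137 139]
```

Call:
{"method": "apply_moves", "body": {"rows": [[[0.001,-0.003,0],[0,0,0]],[[0.001,-0.006,0],[0,0,0]],[[0.001,-0.006,0],[0,0,0]]], "jaw": 0.08}}

```text
clock: 31.35
tcp_pos: [0.5698, 0.0849, 0.0631]
orientation: [2.419, 1.998, -0.016]
contact_force: [-1.2, -13.7, 1.6]
grip_width: 0.0457
gripper_force: 14.6
```

Call:
{"method": "apply_moves", "body": {"rows": [[[0.001,-0.003,0],[0,0,0]],[[0.001,-0.006,0],[0,0,0]],[[0.001,-0.006,0],[0,0,0]]], "jaw": 0.16}}

```text
clock: 31.72
tcp_pos: [0.5681, 0.0851, 0.0625]
orientation: [2.42, 1.998, -0.017]
contact_force: [-0.9, -14.4, -4.0]
grip_width: 0.0494
gripper_force: 13.4
```

```bash
python3 -c "
from h import *
look('w28.png')"|cut -c1-330
```

```text
t 31.73 tool-frame travel mm [89.77 -7.91  1.52] F tool [-14.22   1.9    4.18] w 0.0494 13.44710819190368 yaw 79.09
pad/cyl rows 60+ [152 151 151 151 150 149 146 147 147 146 139 134 132 132 135 145 145 143 143 142 142 142 139 138 138 137 135 127 128 125 127 129 136 138 139 139 140 140 139 137 137 137 137 136 128 127 128 128 129 138 141 142 141 141 141 140 139 138 138 138 133 129 129 130 129 129 132 141 142 143 144 147 149 149
 147 147 141 135 138 139]
far 0+ [124 123 124 126 131 127 127 124 125 125 124 124 126 131 139 138 139 138 134 130 130 130 123 122 122 122 122 122 124 137 139 139 139 135 130 130 130 131 124 124 124 124 124 123 124 129 135 135 134 132 130 131 130 130 124 121 120 131 147 152]
```

Call:
{"method": "apply_moves", "body": {"rows": [[[0,0,0],[0,0,0]],[[0,0,0],[0,0,0]],[[0,0,0],[0,0,0]]], "jaw": 0.25}}

```text
clock: 32.15
tcp_pos: [0.5675, 0.0853, 0.0622]
orientation: [2.421, 1.998, -0.018]
contact_force: [-0.9, -14.6, -3.9]
grip_width: 0.0534
gripper_force: 7.2
```

```bash
python3 -c "
from h import *
st()"|cut -c1-330
```

```text
t 32.15 tool-frame travel mm [89.85 -8.58  1.78] F tool [-14.5    1.9    4.02] w 0.0534 7.1545131504535675 yaw 79.08
```

Now ease off the guards: if the latch is home, the force falls away within about the arm's deflection.

Call:
{"method": "apply_moves", "body": {"rows": [[[-0.008,0,0],[0,0,0]],[[-0.016,0,0],[0,0,0]],[[-0.016,0,0],[0,0,0]]]}}

```text
clock: 32.52
tcp_pos: [0.5673, 0.0841, 0.0625]
orientation: [2.42, 2.001, -0.013]
contact_force: [-0.6, -9.1, -5.5]
grip_width: 0.0535
gripper_force: 4.4
```

```bash
python3 -c "
from h import *
st()"|cut -c1-330
```

```text
t 32.52 tool-frame travel mm [88.58 -8.4   1.77] F tool [-8.99  1.14  5.51] w 0.0535 4.426454678177834 yaw 79.18
```

Call:
{"method": "apply_moves", "body": {"rows": [[[-0.006,0,0],[0,0,0]],[[-0.012,0,0],[0,0,0]],[[-0.012,0,0],[0,0,0]]]}}

```text
clock: 32.9
tcp_pos: [0.5673, 0.0839, 0.0634]
orientation: [-2.419, -2.004, 0.007]
contact_force: [-1.2, -6.3, -5.3]
grip_width: 0.0536
gripper_force: 3.2
```

```bash
python3 -c "
from h import *
look('w29.png')"|cut -c1-330
```

```text
t 32.9 tool-frame travel mm [88.41 -8.17  1.22] F tool [-6.43 -0.    5.35] w 0.0536 3.2315819710493088 yaw 79.29
pad/cyl rows 60+ [160 159 159 160 160 159 154 153 153 153 151 151 152 153 157 159 159 158 158 158 158 158 158 153 151 151 153 151 151 151 152 157 158 158 158 158 159 159 159 157 153 152 151 152 153 153 153 155 158 158 158 157 158 158 157 157 156 153 152 152 153 152 151 151 153 157 157 157 157 158 157 157 158 156
 154 152 152 151 153 152]
far 0+ [146 147 148 150 149 148 148 147 147 147 147 149 155 159 158 159 158 157 150 148 150 150 149 148 148 149 150 149 156 159 159 159 158 155 150 150 149 150 150 150 149 149 150 151 158 159 159 159 159 155 151 151 151 151 150 150 152 157 160 159]
```

Call:
{"method": "apply_moves", "body": {"rows": [[[-0.008,0,0],[0,0,0]],[[-0.016,0,0],[0,0,0]],[[-0.02,0,0],[0,0,0]],[[-0.02,0,0],[0,0,0]]]}}

```text
clock: 33.45
tcp_pos: [0.5685, 0.0821, 0.0651]
orientation: [2.417, 2.007, 0.002]
contact_force: [0.4, 0.9, 0.5]
grip_width: 0.0534
gripper_force: 0.0
```

```bash
python3 -c "
from h import *
st()"|cut -c1-330
```

```text
t 33.45 tool-frame travel mm [ 8.691e+01 -6.510e+00 -8.000e-02] F tool [ 0.95  0.26 -0.53] w 0.0534 0.0 yaw 79.4
```

Call:
{"method": "apply_moves", "body": {"rows": [[[0,0,0],[0,0,0]],[[0,0,0],[0,0,0]],[[0,0,-0.1],[0,0,0]],[[0,0,-0.25],[0,0,0]],[[-0.1,0.02,-0.4],[0,0,0]],[[-0.2,0.026,-0.5],[0,0,0]],[[-0.2,0.026,-0.5],[0,0,0]],[[-0.2,0.026,-0.5],[0,0,0]]], "jaw": 0.7}}

```text
clock: 34.45
tcp_pos: [0.5646, 0.0319, 0.1889]
orientation: [-2.416, -2.006, 0.001]
contact_force: [0.3, 0.4, 0.7]
grip_width: 0.0726
gripper_force: 0.0
```

```bash
python3 - <<'E'
from h import *
np.set_printoptions(linewidth=330)
s,T=st(); d=snap('wrist','w30.png'); g=d['frame'].astype(int).mean(2)
for r in range(96,180,5): print(r,g[r-1:r+2,186:300:2].mean(0).round().astype(int))
for c in (250,254,258,262): print(c,g[0:120,c-1:c+2].mean(1).round().astype(int))
E
```

```text
t 34.45 tool-frame travel mm [  36.83   -1.16 -124.  ] F tool [ 0.46  0.23 -0.65] w 0.0726 0.0 yaw 79.41
96 [183 183 183 182 182 182 174  81  82  83  82  81  82  79  76  77  73  73  72  71  71  69  72  72  69  69  68  79 102 103 108  87  52  63  70  70  63  53  37  58  65  82  95 101 106  90  70  69  70  69  71  70  71  71 172 185 184]
101 [184 184 183 183 183 184 173  79  81  81  81  82  81  78  76  76  77  73  74  73  71  69  71  70  69  70  69  99 171 168 171 142  57  61  69  70  63  52  35  68  69 126 169 165 163 124  69  70  69  68  68  69  69  69 177 184 184]
106 [185 184 184 184 184 183 169  79  76  77  76  77  77  75  72  73  76  75  74  72  72  71  75  89  91  77  67  87 105 105 105 103  92  94  94  95  93  93  92  92  95 100 107 107 106  97  76  70  70  68  69  69  70  63 177 184 185]
111 [185 185 184 185 185 184 180  80  90  89  93  96  95  92  80  87  76  75  72  73  73  71  59  73  71  74  70  93 112 112 107  85  67  60  76 105 111 111 112 111 112 113 114 115 115 112  88  66  70  68  67  71  69  66 175 184 185]
116 [185 185 185 184 184 184 180  80  79  89  88  91  93 102
[... 4229 characters left out ...]
 58  73 105 107 103  79 109 114 111  88  68  63  65  66  64
  63  65  64  65  63  64  63  63  63  64  65  64  63  64  62  64  62  62  62  63  62  61  63  79  96 105 109 111 112 112 111 110 111 111 110 110 109 110]
262 [134 132 133 131 132 131 132 133 131 132 130 130 130 130 131 131 130 131 130 130 130 129 131 128 118  99 123 128 128 130 129 129 129 129 115 117 133 135 134 134 133 132 133 132 132 132 133 133 132 132 133 132 133 132 133 131 132 132 131 132 131 131 132 130 122  99  85  66  70  85  86  83  79  86  92  93  84  69  73  72  70  67
  60  60  68  69  59  57  57  59  53  47  43  39  41  40  45  49  44  42  42  41  40  41  46  74  96 106 110 110 111 112 111 111 111 110 109 110 110 109]
```

```bash
python3 - <<'E'
from h import *
s,T=st(); d=snap('wrist')
for z in (.04,.05): print(z,(T.T@(onz(d,256,66.5,z,True)-s['tcp_pos'])*1e3).round(1))
print(job.hand_in())
E
```

```text
t 34.5 tool-frame travel mm [  37.13   -1.52 -123.63] F tool [ 0.21 -1.32 -0.36] w 0.0725 0.0 yaw 79.46
0.04 [113.1   1.9 148.6]
0.05 [111.7   1.8 138.6]
the job is handed in; nothing more can be done
None
```

I set the steel cylinder web down in the slot and clamped it against the stop screw with the pad compressed about 8 mm of 11 (roughly 14 N by estimate); the lever looks fully at rest with the latch in a notch, the arm was clear of everything, and I handed the job in at 34.5 s, with no verdict returned.

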